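# Knock up a pile of blanks, tuck it under the trimmer guard and hold it down

### The arm

A 7-joint arm with a two-finger parallel gripper is mounted at the origin on a cart in front of the work surface, level with it; the furniture and walls round the work are solid. World frame = base frame: x ahead of the robot, y to its left, z up, the work surface at z = 0. Lengths are in m, angles in rad, forces in N, time in s.
With the tool pointing down it reaches from about 0.4 to 0.85 m from the base axis. Payload 4.5 kg.
Tool frame: the origin (TCP) lies between the finger pads; the fingertips stand 19 mm ahead of it and the grasp point (between the pads) is the TCP; z points along the fingers, y is the direction in which the jaws open and shut (so a half turn about z gives the same grasp; the last joint's range is limited). The gripper opens to 88 mm and grips with 3 to 60 N. Pads are 18 mm wide; open, the fingers measure 123 mm over their backs; the gripper's body (75 mm by 187 mm) begins 45 mm behind the grasp point.
Start: joints at [-1.214, 0.689, -0.195, 1.565, 0.157, 0.902, -0.215], TCP at [0.198, 0.593, 0.229] pointing down, gripper open.
Joint ranges: [-3.01, 3.01], [-0.46, 2.08], [-1.47, 1.51], [0.13, 2.56], [-1, 4.14], [0.04, 2.09], [-2.66, 2.66]. Speed limits (rad/s): [2.57, 2.57, 3.14, 3.14, 3.14, 3.14, 3.14].

### API

Orientations are given as a unit quaternion [x, y, z, w].
In Python, from plant import status, snapshot, finish_job, cut_out, tip_of gives the robot as it stands. The module is installed in compiled form; this text tells all that it offers.
- The arm moves only by the tool carry_out, never from a script. Its arguments are lists of equal length, an entry for each row: "linear": the shift along the world's x, y, z in m, a list of three; "roll": the turn about the world's z in rad. A call has 1 to 8 rows; each row is the pose to reach, as a shift and turn from the pose measured when the call began; what a row does not reach only later rows make up. A row lasts 1/12 s, in which the tool goes at most 41.7 mm and 7.16 degrees, less where a joint would pass 70% of its speed; a pose out of reach is approached as far as the arm can. A call with a gripper value outside its range is refused whole. "gripper" is the opening, from 0 (shut) to 1 (fully open), set as the call begins (left out, the last holds). The fingers move at their own pace and stop on an object; "grip_force" is the grip in N (left out, the last holds). Time passes only in rows, so rows that repeat a pose let the fingers close. It gives the time, the measured TCP pose, the force and the opening at its end, in the units of the state.
- status.get_state(): the state, without advancing time (a new reading comes with each control period).
- snapshot(name): name is "side" or "top"; returns a dict with "img" (480x640x3 uint8, red, green, blue), "range_z" (480x640 float32, m along the optical axis (not along the pixel's ray), 0 where there is no reading), "fx", "fy", "cx", "cy" (pixels), "world_from_camera" (4x4, takes a point from camera to world coordinates). Camera axes: x right, y down, z forward; pixel columns grow to the right and rows downward; lengths in m; the calibration is good to about 2 mm. A picture is of the moment at which its call begins.
- finish_job(): hands the job in, once; it reports no verdict.
Trained networks look in a picture, given as the dict that the camera call returned (one of the last four; its "shot" number tells which), for a name from the list of things; names that differ only in an ending like _2 or _b are one class to them, and where a whole thing is asked for, a point or a joint stands for the part that bears it (a point fixed in the world has none). Each returns a list of dicts, best first, with "confidence" (0 to 1); they miss things now and then, are a little off and sometimes report something else, mostly with a low value. They report only what shows in the picture. A call takes as long as a camera call. They do not tell look-alikes from the thing itself.
- cut_out(picture, query): "region" (480x640 bool, what is visible of it) and "pixel" ([column, row] in pixels, amid what is visible of it).
- tip_of(picture, query): "pixel" ([column, row] in pixels: a listed point, or the origin of a listed thing).
The state is a dict: "clock": time; "q": joint angles; "qd": joint speeds; "joint_torque": joint torques, N m; "tool_pos": TCP position; "eef_rot": TCP orientation; "contact_force": force on the tool from outside, world axes, zero at the start; "moment": the same for the moment, N m; "opening": opening from 0.0 (shut) to 1.0 (fully open).
Only numpy, scipy, OpenCV 4.12 (cv2) and the standard library are available. Lean on these libraries where they do the work, as an engineer would, in place of code of your own. Each camera call takes 0.05 s, during which the arm holds its last target.

### The job

On the feed table of the bench trimmer lies an untidy pile of three steel blanks: tap it on its ends and sides until all its edges line up, while it is still in front of the yellow guard, then turn it straight and slide its front end between the cheeks and under the guard until it meets the back stop, without lifting the guard flap. Finish holding: with the fingertips on top of the pile, press it flat on the feed table, firmly but not hard, and stay there pressing, ready for the cut; leave the casting and the block beside the trimmer where they are.

Things in the scene. Friction and masses are not known exactly. Their poses are not given: they have to be found in the camera images.
- trimmer: Bench trimmer, fixed: grey base 335 x 150 mm. Origin on the bench top (z = 0) under the middle of the throat line, where the two cheeks begin; x axis = feed direction (away from the robot, into the trimmer), y to the left of it. Behind the guard a grey housing 73 mm high, x = 88 to 137 mm, with a parked cutting lever (x up to 230 mm, right side), not used.
- throat (a point): Middle of the throat between the cheeks, on the feed table at trimmer x = 0. The steel cheeks are 14 mm high above the table and 54 mm apart (4 mm to spare each side of a blank); their noses flare outward from x = 0 to x = -19 mm, there 72 mm apart inside and 84 mm over all.
- bed: The feed table: level flat metal plate, top 30 mm above the bench, fixed to the trimmer (same origin and axes). In front of the throat it runs from x = -200 mm to 0 and is 144 mm wide, open at its rear and sides. Two scribed lines along it, 46 mm apart, show the middle lane.
- stop_face (a point): Middle of the back stop's face, 6 mm above the feed table; at trimmer x = +30 mm, between the cheeks under the guard. The front edges of the blanks meet this face (centres of the blanks then at x = -20 mm).
- guard_lip (a point): Middle of the guard's rolled front lip, at its underside. The guard is a yellow sheet flap 88 mm wide that laps over cheeks and throat from trimmer x = -8 mm to its hinge at x = +84 mm, its lip 53 mm above the bench at most; shut, its underside is 14.5 mm above the feed table; the squared pile is 12 mm high.
- guard (a joint): Guard flap angle in rad: 0 = shut (lying level over the throat), grows as its lip lifts (0.06 rad lifts the lip about 5 mm). It is held shut by its own weight (90 g) only and lifts at a touch.
- blank_1_mid (a point): Lowest of three alike blanks: flat 4 mm steel plate, 100 mm long (its x axis) by 46 mm wide (y axis), 40 to 90 g, two black punched holes on its long centre line. This point is its centre, half-way through its thickness: 2 mm above the feed table at the start and when done; it lies on the feed table.
- blank_2_mid (a point): Middle of three alike blanks: flat 4 mm steel plate, 100 mm long (its x axis) by 46 mm wide (y axis), 40 to 90 g, two black punched holes on its long centre line. This point is its centre, half-way through its thickness: 6 mm above the feed table at the start and when done; it lies on the lowest blank, slipped back 4 to 7 mm (toward -x of that blank) and up to 7 mm sideways.
- blank_3_mid (a point): Top of three alike blanks: flat 4 mm steel plate, 100 mm long (its x axis) by 46 mm wide (y axis), 40 to 90 g, two black punched holes on its long centre line. This point is its centre, half-way through its thickness: 10 mm above the feed table at the start and when done; it lies on the middle blank, slipped back 10 to 14 mm from the lowest and up to 7 mm sideways.
- blank_1: Lowest blank; origin at the centre of its underside.
- blank_3: Top blank; origin at the centre of its underside. Its top face is 12 mm above the feed table.
- casting_mid (a point): Bystander: light grey open casting 60 x 110 x 28 mm on the brown cardboard mat left of the trimmer; its centre. Not to be moved.
- block_a_mid (a point): Bystander: dark brown clamp block 24 x 63 x 28 mm on the bench right of the trimmer; 8 mm above its underside. Not to be moved.
Not all that is in view belongs to the job. What is shaped like the blank_3 but blue is not meant.

How it is judged:
By the outcome, as a careful person would: the job done as asked, in the order asked, and still so for the second after the job is handed in, while the arm keeps its last pose, push and grip.
It also fails if it takes over 61 s, if anything falls off the work surface, if the arm or the gripper's body presses on something with over 40 N, if the wrist force passes 120 N, or if a joint passes its speed limit or range.

## Working session

There is one attempt and no reset: what is moved stays moved. The work goes in short steps, Python scripts to look and compute and a tool call to move; the robot and the scene stay as the last step left them, time stands still between calls to the robot, and variables do not carry over. Pictures are saved under pics/ and viewed, and the job is handed in when it is done.

Besides the shell and the picture viewer there is one more tool, called after "Emit:" as a command line: name --pt "numbers of a row" for each row, then --argument value for the rest. carry_out: Moves the arm, as the interface text tells. Its arguments: {"type":"object","properties":{"linear":{"type":"array"},"roll":{"type":"array"},"gripper":{"type":"number"},"grip_force":{"type":"number"}},"required":["linear","roll"]}

```bash
mkdir -p pics; ls; python3 - <<'E'
from plant import status, snapshot
import cv2,numpy as np
s=status.get_state()
for k,v in s.items(): print(k,np.round(v,4))
for n in ("top","side"):
    p=snapshot(n); cv2.imwrite(f"pics/{n}0.png",p["img"][:,:,::-1]); print(n,p["fx"],p["cx"],p["cy"],np.round(p["world_from_camera"],3).tolist(),p["shot"])
E
```

```text
pics
clock 0.0
q [-1.2142  0.69   -0.1945  1.5663  0.1573  0.9025 -0.2151]
qd [-0.0004  0.0001  0.0026  0.002   0.     -0.0005 -0.001 ]
joint_torque [-2.00000e-04 -5.27555e+01 -1.26740e+00 -1.53427e+01 -5.27000e-02
  6.50000e-03  2.00000e-04]
tool_pos [0.1981 0.5921 0.2284]
eef_rot [ 1.607e-01  9.870e-01 -9.000e-04 -1.000e-04]
contact_force [-0.5419 -0.7613 -0.3461]
moment [-0.0179  0.0211  0.0247]
opening 0.9966
top 603.044808459046 328.10920364144226 236.77321981469646 [[0.009, -0.994, 0.111, 0.506], [-1.0, -0.008, 0.013, 0.171], [-0.012, -0.111, -0.994, 0.916], [0.0, 0.0, 0.0, 1.0]] 1
side 462.00760275976876 323.5440133278771 229.97082229787344 [[-0.999, 0.012, -0.039, 0.655], [0.039, 0.575, -0.817, 0.9], [0.013, -0.818, -0.575, 0.547], [0.0, 0.0, 0.0, 1.0]] 2
```

View pics/top0.png

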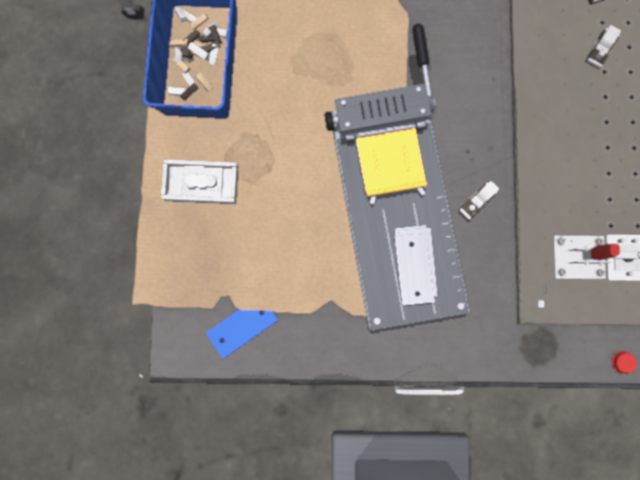

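View pics/side0.png

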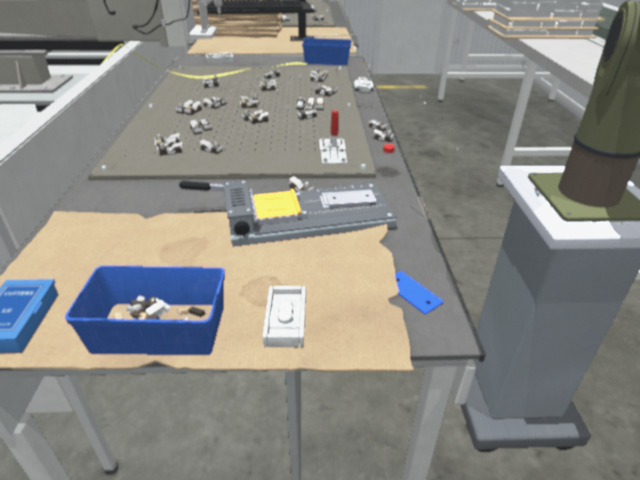

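```bash
cat > h.py <<'E'
from plant import status, snapshot, cut_out, tip_of
import cv2,numpy as np
def w2p(p,X):
    T=np.linalg.inv(p["world_from_camera"]); c=T[:3,:3]@np.asarray(X)+T[:3,3]
    return np.array([p["fx"]*c[0]/c[2]+p["cx"],p["fy"]*c[1]/c[2]+p["cy"]])
def p2w(p,uv,z):
    T=np.asarray(p["world_from_camera"]); d=T[:3,:3]@np.array([(uv[0]-p["cx"])/p["fx"],(uv[1]-p["cy"])/p["fy"],1.]); o=T[:3,3]
    return o+d*(z-o[2])/d[2]
def crop(p,u,v,w,h,k,name):
    im=p["img"][v:v+h,u:u+w,::-1]; im=cv2.resize(im,None,fx=k,fy=k,interpolation=cv2.INTER_CUBIC)
    for a in range(0,w,20):
        cv2.putText(im,str(u+a),(a*k,10),0,.35,(0,0,255),1); cv2.line(im,(a*k,0),(a*k,4),(0,0,255),1)
    for a in range(0,h,20): cv2.putText(im,str(v+a),(0,a*k+4),0,.35,(0,0,255),1)
    cv2.imwrite("pics/"+name+".png",im)
E
python3 - <<'E'
from h import *
p=snapshot("top"); np.save("p0.npy",p,allow_pickle=True)
crop(p,325,80,160,260,3,"c0a") if 0 else crop(p,340,180,140,150,4,"c0")
zs={"throat":.03,"stop_face":.036,"guard_lip":.0445,"blank_1_mid":.032,"blank_3_mid":.04,"blank_1":.03,"blank_3":.038,"trimmer":0,"bed":.03,"casting_mid":.014,"block_a_mid":.008}
for n,z in zs.items():
    for r in tip_of(p,n)[:4]: print(n,round(r["confidence"],2),np.round(r["pixel"],1),np.round(p2w(p,r["pixel"],z),4))
for n in ("blank_3","blank_1","bed","guard_lip","trimmer"):
    for r in cut_out(p,n)[:3]:
        m=r["region"].astype(np.uint8); c=cv2.findContours(m,0,1)[0]; c=max(c,key=cv2.contourArea)
        print(n,round(r["confidence"],2),m.sum(),cv2.minAreaRect(c))
E
```

```text
throat 0.86 [397.1 187.3] [0.6798 0.0801 0.03  ]
stop_face 0.58 [391.3 167.7] [0.7081 0.0892 0.036 ]
guard_lip 0.94 [395.8 191.5] [0.6707 0.0835 0.0445]
guard_lip 0.32 [413.4 270.3] [0.5556 0.0585 0.0445]
guard_lip 0.31 [393.1 197.5] [0.6618 0.0874 0.0445]
blank_3_mid 0.73 [243.9 324.5] [0.4757 0.302  0.04  ]
blank_3_mid 0.69 [413.4 267.4] [0.5601 0.0578 0.04  ]
blank_1 0.91 [242.3 327. ] [0.4717 0.3058 0.03  ]
blank_1 0.72 [391.  166.9] [0.7107 0.0891 0.03  ]
blank_1 0.6 [413.4 268.7] [0.5588 0.0566 0.03  ]
blank_1 0.4 [391.9 190.6] [0.6748 0.0878 0.03  ]
blank_3 0.91 [242.3 327. ] [0.472  0.3045 0.038 ]
blank_3 0.72 [391.  166.9] [0.7089 0.0898 0.038 ]
blank_3 0.6 [413.4 268.7] [0.5583 0.0576 0.038 ]
blank_3 0.4 [391.9 190.6] [0.6733 0.0885 0.038 ]
bed 0.74 [394.4 193.4] [0.6706 0.0841 0.03  ]
casting_mid 0.97 [198.4 182.4] [0.6884 0.3807 0.014 ]
casting_mid 0.25 [477.9 200.3] [ 0.6639 -0.0434  0.014 ]
block_a_mid 0.84 [479.7 202.2] [ 0.662  -0.0475  0.008 ]
blank_3 0.75 1982 ((241.97315979003906, 325.8187561035156), (30.475425720214844, 66.19393920898438), 55.00798416137695)
blank
[... 360 characters left out ...]
.65 2142 ((414.48974609375, 268.5780944824219), (69.04193115234375, 32.018341064453125), 83.41805267333984)
blank_1 0.4 103 ((410.11541748046875, 229.92311096191406), (7.318049430847168, 30.512544631958008), 82.87498474121094)
bed 0.77 12251 ((402.2538757324219, 225.61180114746094), (195.5245819091797, 99.55736541748047), 79.61113739013672)
guard_lip 0.89 3983 ((390.2513427734375, 158.69541931152344), (66.2233657836914, 62.796546936035156), 80.13418579101562)
trimmer 0.62 21348 ((391.0943603515625, 177.12551879882812), (294.5201416015625, 112.4574966430664), 80.90099334716797)
trimmer 0.38 2179 ((414.4317321777344, 268.4197998046875), (69.05316925048828, 32.07292175292969), 83.2901611328125)
```

View pics/c0.png

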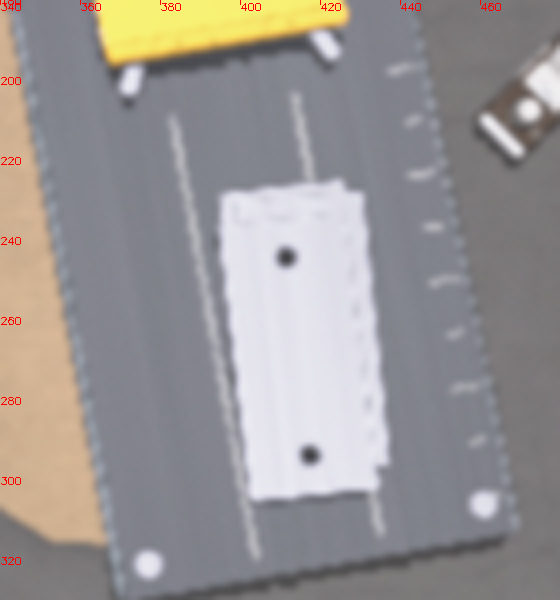

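```bash
python3 - <<'E'
from h import *
p=np.load("p0.npy",allow_pickle=True).item()
f=lambda u,v,z:p2w(p,(340+u/4,180+v/4),z)
L=[f(174,116,.03),f(256,558,.03)];R=[f(295,93,.03),f(381,535,.03)]
for a in (L,R):
    d=a[0]-a[1]; print("line",a,np.arctan2(d[1],d[0]),np.hypot(*d[:2]))
s=[f(148,564,.03),f(484,504,.03)]; d=s[0]-s[1]; print("screws",s,np.arctan2(d[1],d[0])-np.pi/2)
h=[f(286,257,.042),f(310,455,.042)]; d=h[0]-h[1]; print("holes",h,(h[0]+h[1])/2,np.arctan2(d[1],d[0]),np.hypot(*d[:2]))
yaw=np.mean([np.arctan2(*(a[0]-a[1])[[1,0]]) for a in (L,R)])
ax=np.array([np.cos(yaw),np.sin(yaw)]);ay=np.array([-ax[1],ax[0]])
mid=(L[0]+L[1]+R[0]+R[1])[:2]/4
# depth check
T=np.asarray(p["world_from_camera"])
def dep(u,v):
    z=p["range_z"][int(v),int(u)]; c=np.array([(u-p["cx"])/p["fx"]*z,(v-p["cy"])/p["fy"]*z,z]); return T[:3,:3]@c+T[:3,3]
for uv in ((380,280),(450,280),(415,265),(390,160),(300,200),(375,110)): print(uv,np.round(dep(*uv),4))
lip=[f(107,63,.051),f(347,17,.051)]
rear=[f(122,597,.03),f(505,537,.03)]
for n,q in (("lipL",lip[0]),("lipR",lip[1]),("rearL",rear[0]),("rearR",rear[1]),("mid",np.r_[mid,0]),("h1",h[0]),("h2",h[1]),("L",L[0]),("R",R[0])):
    print(n,np.round([(q[:2]-mid)@ax,(q[:2]-mid)@ay],4))
print(yaw,mid)
E
```

```text
line [array([0.64698152, 0.10030944, 0.03      ]), array([0.4848   , 0.0706605, 0.03     ])] 0.18081659879544168 0.16486935330579702
line [array([0.65595378, 0.05545312, 0.03      ]), array([0.49352909, 0.02525846, 0.03      ])] 0.18380129041991372 0.16520743625882883
screws [array([0.48225565, 0.10985876, 0.03      ]), array([ 0.50508026, -0.01224702,  0.03      ])] 0.1847923116125747
holes [array([0.59357735, 0.06065249, 0.042     ]), array([0.52202911, 0.05244275, 0.042     ])] [0.55780323 0.05654762 0.042     ] 0.11424441758444628 0.07201771139074531
(380, 280) [0.5418 0.1055 0.0302]
(450, 280) [0.5428 0.003  0.0289]
(415, 265) [0.5633 0.056  0.0441]
(390, 160) [0.7168 0.0922 0.0483]
(300, 200) [0.6641 0.226  0.004 ]
(375, 110) [0.784  0.1159 0.0733]
lipL [0.1026 0.0455]
lipR [ 0.1041 -0.0434]
rearL [-0.0881  0.0736]
rearR [-0.0908 -0.0673]
mid [0. 0.]
h1 [ 0.0225 -0.0064]
h2 [-0.0494 -0.0015]
L [0.0822 0.0229]
R [ 0.0829 -0.0229]
0.18230894460767771 [0.5703161  0.06292038]
```

Emit:
carry_out --pt "0.022 -0.033 0" --pt "0.044 -0.066 0" --pt "0.066 -0.099 0" --pt "0.088 -0.132 0" --pt "0.11 -0.165 0" --pt "0.132 -0.198 0" --pt "0.154 -0.231 0" --pt "0.176 -0.264 0" --roll '[0.055,0.11,0.165,0.22,0.275,0.33,0.385,0.437]' --gripper 0.25 --grip_force 5

```text
clock: 1.62
tool_pos: [0.3751, 0.3272, 0.2295]
eef_rot: [-0.059, 0.998, 0.0, 0.0]
contact_force: [1.3, 0.5, 0.2]
opening: 0.418
```

Emit:
carry_out --pt "0.016 -0.035 0" --pt "0.032 -0.07 0" --pt "0.048 -0.105 -0.01" --pt "0.064 -0.14 -0.03" --pt "0.08 -0.175 -0.05" --pt "0.094 -0.21 -0.07" --pt "0.106 -0.245 -0.09" --pt "0.115 -0.278 -0.11" --roll '[0,0,0,0,0,0,0,0]'

```text
clock: 2.28
tool_pos: [0.491, 0.0499, 0.1203]
eef_rot: [-0.058, 0.998, 0.0, 0.001]
contact_force: [1.3, 0.2, -0.0]
opening: 0.248
```

```bash
cat > st.py <<'E'
from h import *
TY=0.183; O=np.array([0.6793,0.0830])
def tr(P):
    d=np.asarray(P)[:2]-O; c,s=np.cos(TY),np.sin(TY); return np.array([c*d[0]+s*d[1],-s*d[0]+c*d[1]])
def tw(x,y):
    c,s=np.cos(TY),np.sin(TY); return O+np.array([c*x-s*y,s*x+c*y])
def tyaw(s):
    x,y,z,w=s["eef_rot"]; a=np.arctan2(2*(x*y+w*z),1-2*(y*y+z*z)); return (a+np.pi/2)%np.pi-np.pi/2
def show():
    s=status.get_state(); print("t",round(s["clock"],2),"pos",np.round(s["tool_pos"],4),"yaw",round(tyaw(s),4),"trim",np.round(tr(s["tool_pos"]),4),"F",np.round(s["contact_force"],2),"op",round(s["opening"],3)); return s
E
python3 - <<'E'
from st import *
s=show(); print(tr((.4912,.0489)))
E
```

```text
t 2.28 pos [0.491  0.0499 0.1203] yaw 0.1169 trim [-0.1912  0.0017] F [ 1.32  0.21 -0.03] op 0.248
[-0.19116467  0.00069989]
```

Emit:
carry_out --pt "0 0 -0.03" --pt "0 0 -0.055" --pt "0 0 -0.064" --pt "0 0 -0.069" --roll '[0,0,0,0]'

```text
clock: 2.62
tool_pos: [0.4903, 0.0501, 0.0501]
eef_rot: [-0.059, 0.998, 0.0, 0.0]
contact_force: [-1.1, -0.0, 0.0]
opening: 0.248
```

```bash
python3 - <<'E'
from st import *
show(); p=snapshot("top"); crop(p,340,180,140,150,4,"c1"); q=snapshot("side"); crop(q,220,150,190,110,4,"s1")
E
```

```text
t 2.62 pos [0.4903 0.0501 0.0501] yaw 0.1175 trim [-0.1918  0.002 ] F [-1.12 -0.02  0.04] op 0.248
```

View pics/c1.png

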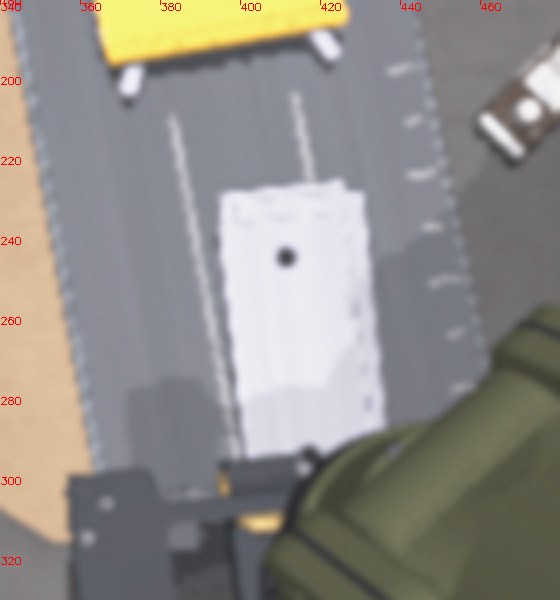

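View pics/s1.png

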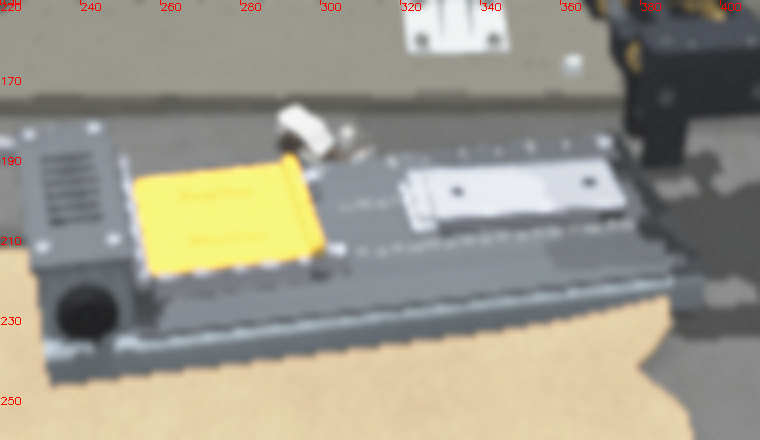

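Emit:
carry_out --pt "0.004 0.0005 0" --pt "0.007 0.0008 0" --pt "0.01 0.0012 0" --pt "0.013 0.0015 0" --pt "0.016 0.0019 0" --pt "0.019 0.0022 0" --pt "0.022 0.0026 0" --pt "0.024 0.0028 0" --roll '[0,0,0,0,0,0,0,0]'

```text
clock: 3.38
tool_pos: [0.5155, 0.0536, 0.0514]
eef_rot: [-0.059, 0.998, 0.001, 0.001]
contact_force: [0.3, 0.3, 0.4]
opening: 0.253
```

```bash
python3 - <<'E'
from st import *
show(); p=snapshot("top"); crop(p,340,180,140,150,4,"c2"); q=snapshot("side"); crop(q,300,160,100,60,7,"s2")
E
```

```text
t 3.38 pos [0.5155 0.0536 0.0514] yaw 0.1182 trim [-0.1664  0.0009] F [0.25 0.3  0.4 ] op 0.253
```

View pics/c2.png

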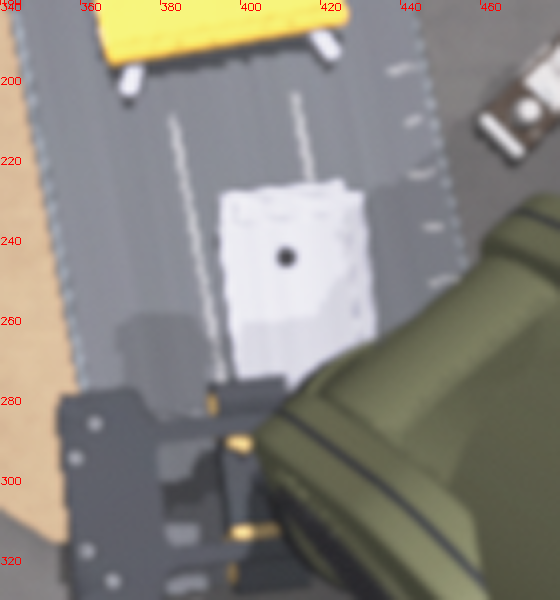

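View pics/s2.png

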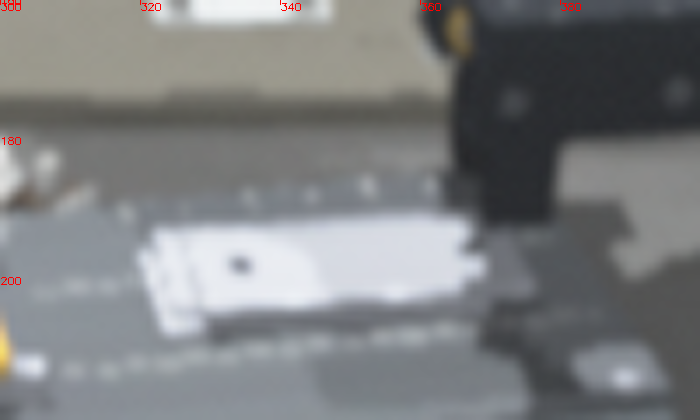

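```bash
python3 - <<'E'
from st import *
s=show(); t=np.array(s["tool_pos"]); y=tyaw(s)
for n in ("top","side"):
    p=snapshot(n); im=cv2.resize(p["img"][:,:,::-1],None,fx=4,fy=4,interpolation=cv2.INTER_CUBIC)
    for sg in (1,-1):
      for dx in (-.009,.009):
        for dy in (.011,.0285):
          X=t+np.array([np.cos(y)*dx-np.sin(y)*dy*sg,np.sin(y)*dx+np.cos(y)*dy*sg,-.019])
          u=w2p(p,X)*4+1.5; cv2.circle(im,tuple(int(a) for a in u),3,(0,0,255) if sg>0 else (0,200,0),-1)
    c=w2p(p,t+[0,0,-.019])*4; cv2.imwrite(f"pics/d_{n}.png",im[int(c[1])-250:int(c[1])+250,int(c[0])-350:int(c[0])+350])
E
```

```text
t 3.48 pos [0.5154 0.0536 0.0513] yaw 0.1181 trim [-0.1665  0.0009] F [-0.51 -0.23 -0.55] op 0.247
```

View pics/d_top.png

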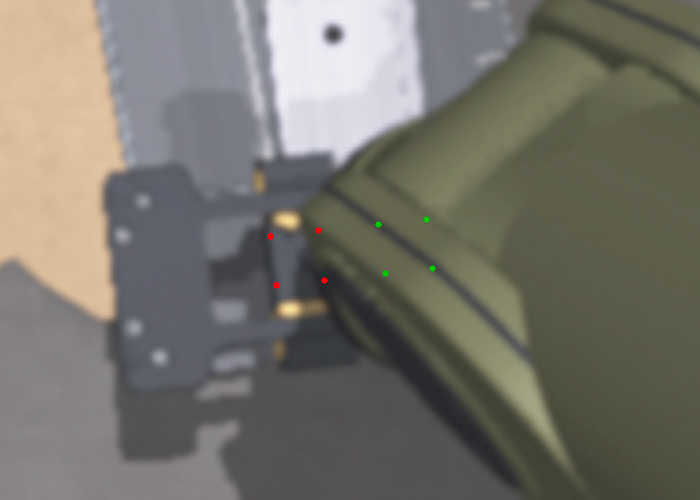

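View pics/d_side.png

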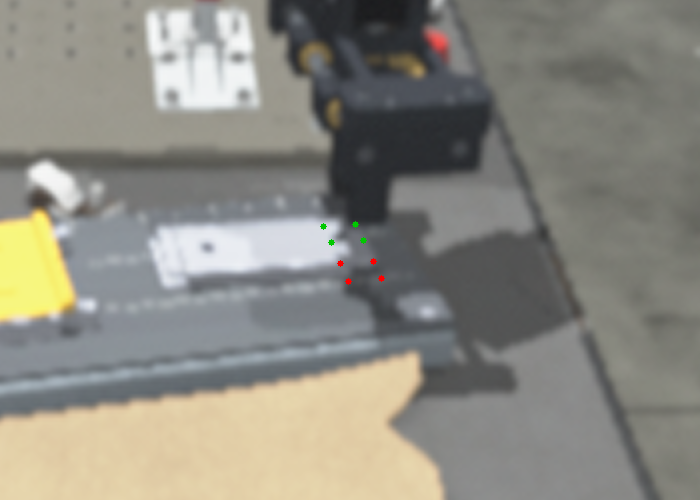

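```bash
python3 - <<'E'
from st import *
p=snapshot("side"); np.save("ps.npy",p,allow_pickle=True); crop(p,340,160,80,60,9,"s3")
T=np.asarray(p["world_from_camera"]); z=p["range_z"]
v,u=np.mgrid[0:480,0:640]; C=np.stack([(u-p["cx"])/p["fx"]*z,(v-p["cy"])/p["fy"]*z,z],-1); W=C@T[:3,:3].T+T[:3,3]
for r in range(176,216,2): print(r,[f"{W[r,c,0]*1e3:.0f},{W[r,c,1]*1e3:.0f},{W[r,c,2]*1e3:.0f}" for c in range(360,392,4)])
E
```

```text
176 ['519,-102,3', '510,-100,4', '538,143,136', '655,900,547', '522,139,134', '514,138,133', '507,139,133', '499,137,132']
178 ['520,-93,2', '528,29,69', '537,144,132', '529,140,130', '522,140,130', '514,139,129', '506,139,129', '499,137,128']
180 ['521,-86,1', '529,34,67', '537,140,126', '529,139,125', '521,139,125', '503,79,92', '462,-88,-1', '452,-86,-0']
182 ['522,-78,-1', '512,-78,-1', '521,44,68', '518,78,87', '655,900,547', '502,80,87', '464,-75,1', '454,-75,1']
184 ['530,-13,31', '521,-11,32', '521,44,63', '518,79,82', '510,79,82', '474,-69,-1', '465,-67,-0', '455,-68,-1']
186 ['531,-6,30', '522,-2,32', '513,-2,31', '518,79,78', '510,78,77', '476,-59,-1', '466,-56,0', '457,-57,-0']
188 ['532,1,28', '523,4,30', '514,3,29', '517,76,71', '509,78,73', '477,-48,-0', '468,-47,-0', '458,-48,-1']
190 ['536,32,41', '527,33,42', '518,33,42', '518,81,70', '508,76,66', '478,-41,-2', '469,-37,0', '460,-36,1']
192 ['537,43,43', '528,41,41', '519,42,42', '511,41,41', '499,24,31', '490,24,31', '471,-27,1', '461,-30,-1']
194 ['538,53,44', '655,900,547', '520,49,41', '512,51,42', '500,31,30', 
[... 443 characters left out ...]
31', '487,65,31', '467,14,-1']
204 ['540,76,33', '531,74,31', '522,72,30', '513,72,30', '506,75,32', '497,75,32', '488,70,29', '479,72,30']
206 ['540,81,31', '532,81,31', '523,78,29', '514,78,29', '506,80,30', '497,77,28', '489,80,30', '481,81,30']
208 ['541,87,30', '532,89,31', '524,86,29', '516,88,30', '507,88,30', '498,86,29', '491,89,31', '482,91,31']
210 ['541,95,30', '533,94,29', '525,95,30', '517,97,31', '508,95,30', '499,94,29', '491,95,29', '483,97,31']
212 ['542,103,30', '534,103,30', '526,104,31', '517,101,29', '509,103,30', '500,101,28', '493,104,30', '484,103,29']
214 ['543,112,31', '535,111,31', '527,111,30', '518,108,28', '510,111,30', '502,114,32', '494,113,32', '486,112,30']
```

View pics/s3.png

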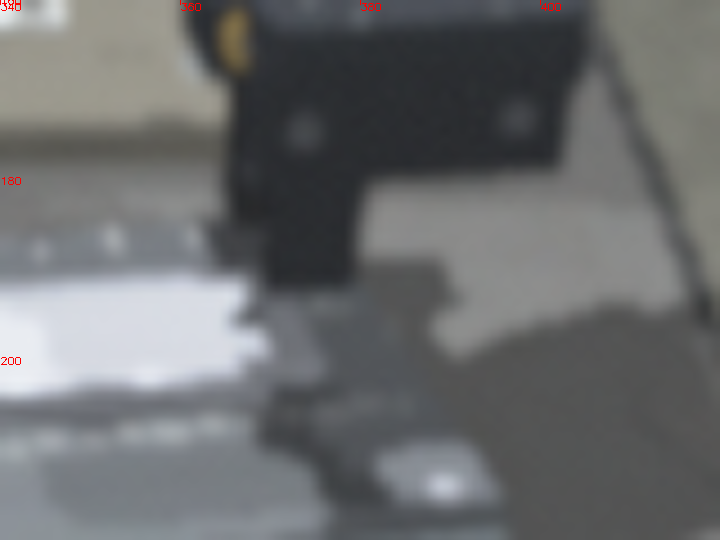

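Emit:
carry_out --pt "-0.013 -0.0015 0" --pt "-0.025 -0.003 0" --pt "-0.025 -0.003 -0.013" --pt "-0.025 -0.003 -0.025" --pt "-0.025 -0.003 -0.028" --pt "-0.025 -0.003 -0.03" --roll '[0,0,0,0,0,0]'

```text
clock: 4.13
tool_pos: [0.4892, 0.0504, 0.0209]
eef_rot: [-0.059, 0.998, 0.0, 0.0]
contact_force: [-3.6, 0.6, 27.5]
opening: 0.251
```

```bash
python3 - <<'E'
from st import *
show(); p=snapshot("side"); crop(p,340,160,80,60,9,"s4")
T=np.asarray(p["world_from_camera"]); z=p["range_z"]
v,u=np.mgrid[0:480,0:640]; C=np.stack([(u-p["cx"])/p["fx"]*z,(v-p["cy"])/p["fy"]*z,z],-1); W=C@T[:3,:3].T+T[:3,3]
for r in range(184,216,2): print(r,[f"{W[r,c,0]*1e3:.0f},{W[r,c,1]*1e3:.0f},{W[r,c,2]*1e3:.0f}" for c in range(368,400,4)])
E
```

```text
t 4.13 pos [0.4892 0.0504 0.0209] yaw 0.1188 trim [-0.1929  0.0026] F [-3.6   0.6  27.47] op 0.251
184 ['512,-14,30', '502,-17,28', '502,34,57', '513,139,116', '506,143,119', '499,145,120', '489,136,114', '482,135,114']
186 ['513,-5,30', '504,-5,30', '501,32,51', '512,138,111', '505,139,112', '497,137,111', '489,136,110', '481,134,109']
188 ['515,8,32', '505,1,28', '501,32,46', '513,141,109', '505,139,107', '496,136,105', '489,136,106', '481,135,105']
190 ['518,32,41', '506,15,31', '500,32,41', '512,138,103', '505,141,104', '496,138,102', '488,136,101', '480,134,100']
192 ['520,45,43', '511,43,43', '501,35,37', '511,138,98', '504,139,99', '495,135,96', '488,135,96', '480,134,96']
194 ['520,51,42', '511,48,40', '500,34,32', '497,66,51', '491,79,58', '483,77,57', '453,-19,0', '444,-19,0']
196 ['521,60,43', '513,60,42', '500,38,29', '497,68,47', '490,76,52', '482,77,52', '455,-11,-0', '445,-12,-1']
198 ['522,68,42', '514,67,42', '502,46,29', '498,72,45', '490,77,48', '481,74,46', '456,-1,-0', '447,0,1']
200 ['523,73,41', '515,75,42', '503,55,29', '497,72,40', '489,74,41', '481,74,41', '457,7,-1', '448,8,-0']
202 ['522,69,34', '512,64,30', '504,63,29', '497,75,37', '489,75,36', '480,72,35', '459,16,0', '450,16,-0']
204 ['523,75,32', '514,72,30', '505,73,30', '497,73,31', '488,73,30', '479,72,30', '460,25,0', '451,26,1']
206 ['523,80,30', '515,83,32', '506,78,29', '498,83,32', '489,81,30', '481,82,31', '461,32,-1', '453,33,0']
208 ['524,86,29', '515,87,30', '507,89,31', '499,89,31', '490,88,30', '482,88,30', '463,43,1', '454,42,0']
210 ['525,95,30', '517,96,31', '508,96,31', '499,94,29', '491,96,30', '484,99,32', '475,96,30', '456,51,1']
212 ['525,102,29', '517,103,30', '510,106,32', '501,103,30', '493,104,30', '484,103,29', '476,104,30', '457,58,-0']
214 ['526,109,29', '518,110,29', '510,110,30', '502,110,30', '494,113,31', '485,111,30', '478,113,31', '458,65,-0']
```

View pics/s4.png

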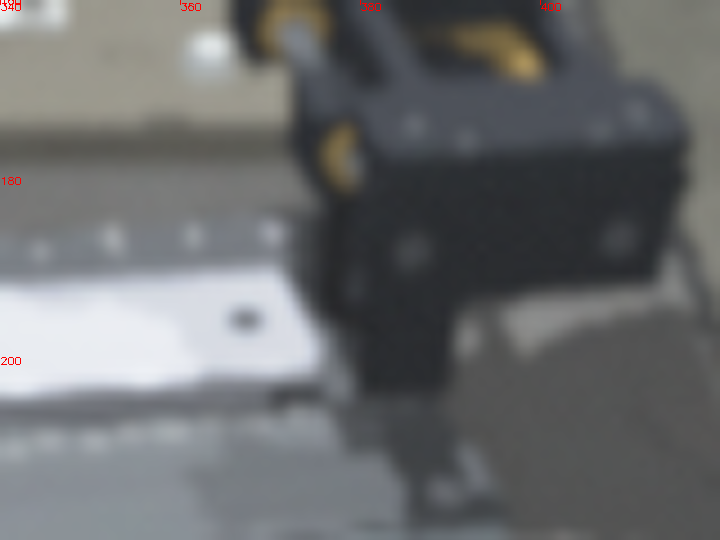

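Emit:
carry_out --pt "0 0 0.001" --pt "0 0 0.002" --pt "0 0 0.002" --roll '[0,0,0]'

```text
clock: 4.43
tool_pos: [0.4896, 0.0505, 0.0237]
eef_rot: [-0.059, 0.998, 0.0, 0.001]
contact_force: [0.2, 0.1, -0.2]
opening: 0.249
```

Emit:
carry_out --pt "0.003 0.0004 0" --pt "0.006 0.0007 0" --pt "0.009 0.0011 0" --pt "0.012 0.0014 0" --pt "0.015 0.0018 0" --pt "0.018 0.0021 0" --pt "0.02 0.0024 0" --pt "0.022 0.0026 0" --roll '[0,0,0,0,0,0,0,0]'

```text
clock: 5.1
tool_pos: [0.5115, 0.053, 0.0236]
eef_rot: [-0.059, 0.998, 0.0, 0.001]
contact_force: [-1.1, -0.1, 0.1]
opening: 0.251
```

```bash
python3 - <<'E'
from st import *
show(); p=snapshot("top"); crop(p,340,180,140,150,4,"c5"); q=snapshot("side"); crop(q,300,160,100,60,8,"s5")
E
```

```text
t 5.1 pos [0.5115 0.053  0.0236] yaw 0.1184 trim [-0.1705  0.001 ] F [-1.1  -0.13  0.08] op 0.251
```

View pics/c5.png

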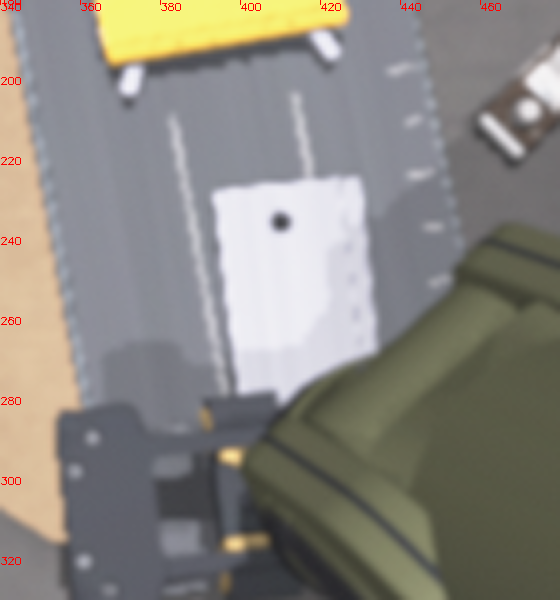

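View pics/s5.png

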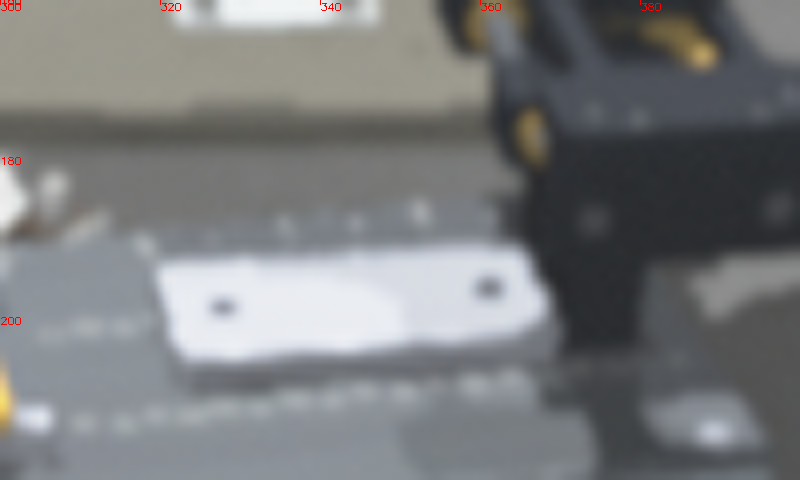

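Emit:
carry_out --pt "0.0015 0.0002 0" --pt "0.003 0.0004 0" --pt "0.003 0.0004 0" --pt "-0.001 -0.0001 0" --pt "-0.006 -0.0007 0.0" --pt "-0.006 -0.0007 0.02" --pt "-0.006 -0.0007 0.045" --pt "0.02 0.001 0.055" --roll '[0,0,0,0,0,0,0,0]'

```text
clock: 5.87
tool_pos: [0.5266, 0.0535, 0.0802]
eef_rot: [-0.06, 0.998, -0.001, -0.002]
contact_force: [1.0, -0.1, -0.1]
opening: 0.253
```

Emit:
carry_out --pt "0.03 0.001 0" --pt "0.041 0.001 0" --pt "0.041 0.001 0" --pt "0.041 0.001 0" --roll '[0,0,0,0]' --gripper 0.95

```text
clock: 6.2
tool_pos: [0.5668, 0.0543, 0.0799]
eef_rot: [-0.06, 0.998, -0.001, -0.003]
contact_force: [0.0, -0.5, -1.1]
opening: 0.524
```

```bash
python3 - <<'E'
from st import *
show(); q=snapshot("side"); crop(q,270,130,120,90,6,"s6")
E
```

```text
t 6.2 pos [0.5668 0.0543 0.0799] yaw 0.1207 trim [-0.1158 -0.0078] F [ 0.03 -0.49 -1.13] op 0.524
```

View pics/s6.png

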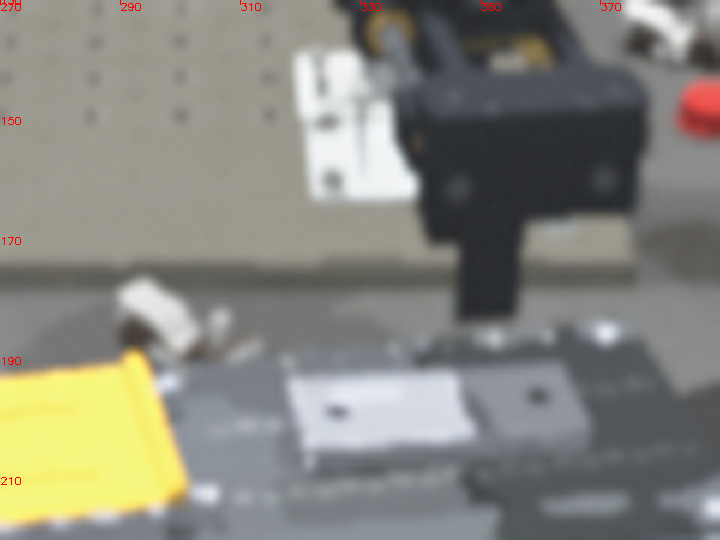

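Emit:
carry_out --pt "0.006 0.001 0" --pt "0.006 0.001 0" --pt "0.006 0.001 0" --pt "0.006 0.001 0" --pt "0.006 0.001 0" --pt "0.006 0.001 0" --roll '[0,0,0,0,0,0]'

```text
clock: 6.75
tool_pos: [0.5716, 0.0552, 0.0797]
eef_rot: [-0.061, 0.998, -0.001, -0.004]
contact_force: [0.8, 0.5, -0.1]
opening: 0.945
```

```bash
python3 - <<'E'
from st import *
s=show(); p=snapshot("top"); crop(p,340,180,140,150,4,"c7")
q=snapshot("side"); crop(q,270,130,120,90,6,"s7")
for n,z in (("blank_3_mid",.04),("blank_3",.038)):
    for r in tip_of(q,n)[:3]: print(n,r["confidence"],r["pixel"],p2w(q,r["pixel"],z),tr(p2w(q,r["pixel"],z)))
f=lambda u,v:p2w(q,(270+u/6,130+v/6),.042)
E
```

```text
t 6.75 pos [0.5716 0.0552 0.0797] yaw 0.1215 trim [-0.111  -0.0077] F [ 0.79  0.48 -0.13] op 0.945
blank_3_mid 0.63 [410.4, 290.2] [0.48702369 0.35147255 0.04      ] [-0.140209    0.29898014]
blank_3_mid 0.59 [340.4, 197.7] [0.58025846 0.0614157  0.04      ] [-0.10131568 -0.00320028]
blank_3_mid 0.49 [294.0, 221.5] [0.6773412  0.14945612 0.04      ] [0.01016761 0.06570291]
blank_3 0.67 [412.8, 291.8] [0.48320429 0.35318183 0.038     ] [-0.14365357  0.30135594]
blank_3 0.61 [338.7, 200.9] [0.5844447  0.07102725 0.038     ] [-0.09545023  0.00548897]
```

View pics/c7.png

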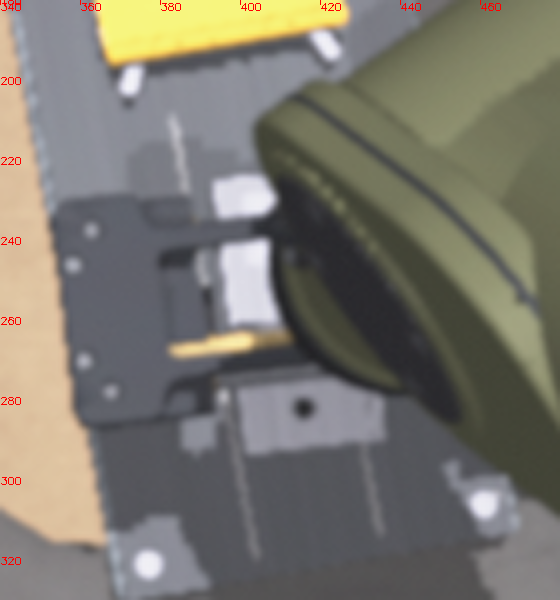

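View pics/s7.png

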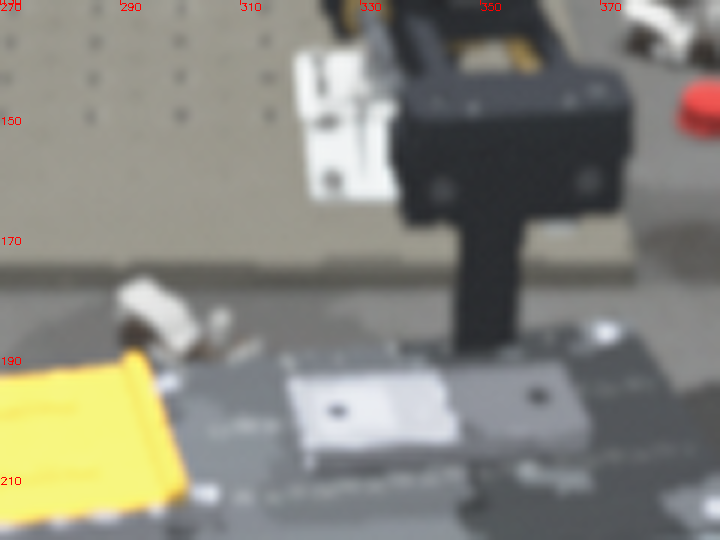

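Emit:
carry_out --pt "0 0 -0.02" --pt "0 0 -0.038" --pt "0 0 -0.05" --pt "0 0 -0.0555" --pt "0 0 -0.0555" --roll '[0,0,0,0,0]'

```text
clock: 7.37
tool_pos: [0.571, 0.0552, 0.0231]
eef_rot: [-0.061, 0.998, -0.001, -0.005]
contact_force: [-0.2, 1.0, 0.9]
opening: 0.947
```

```bash
python3 - <<'E'
from st import *
s=show(); q=snapshot("side"); crop(q,270,130,120,90,6,"s8")
E
```

```text
t 7.37 pos [0.571  0.0552 0.0231] yaw 0.1216 trim [-0.1116 -0.0076] F [-0.18  1.01  0.89] op 0.947
```

View pics/s8.png

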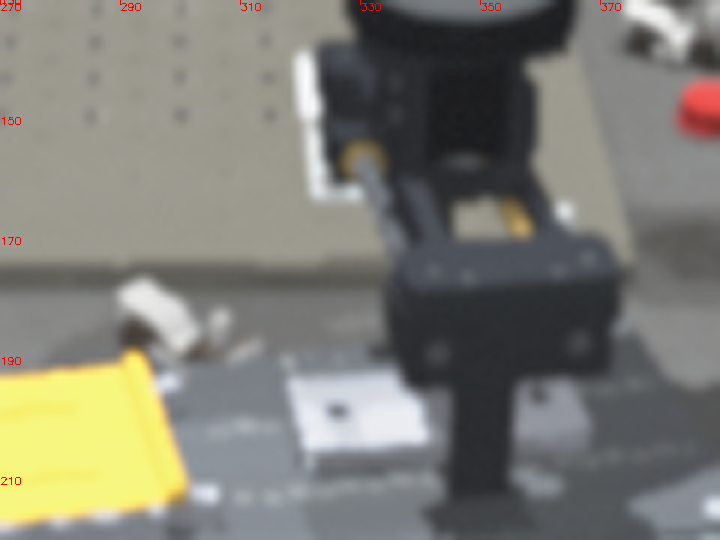

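```bash
cat >> st.py <<'E'
def cloud(p):
    T=np.asarray(p["world_from_camera"]); z=p["range_z"]
    v,u=np.mgrid[0:480,0:640]; C=np.stack([(u-p["cx"])/p["fx"]*z,(v-p["cy"])/p["fy"]*z,z],-1); return C@T[:3,:3].T+T[:3,3]
E
python3 - <<'E'
from st import *
q=snapshot("side"); W=cloud(q)
for r in range(196,222,2): print(r,[f"{W[r,c,0]*1e3:.0f},{W[r,c,1]*1e3:.0f},{W[r,c,2]*1e3:.0f}" for c in range(342,360,3)])
E
```

```text
196 ['576,55,41', '576,113,75', '570,114,76', '564,114,75', '558,113,75', '544,55,40']
198 ['577,65,41', '576,113,71', '570,114,71', '564,112,70', '557,111,69', '545,66,41']
200 ['578,73,42', '576,115,67', '570,114,67', '563,111,65', '557,112,65', '547,76,43']
202 ['579,84,44', '575,112,60', '569,113,61', '563,112,60', '557,111,60', '547,79,40']
204 ['578,77,34', '575,113,56', '569,111,55', '563,109,54', '556,109,53', '546,76,33']
206 ['578,82,32', '575,111,51', '569,111,50', '563,112,51', '556,111,50', '546,77,29']
208 ['578,87,30', '575,112,46', '568,110,45', '562,109,44', '556,108,44', '547,88,31']
210 ['579,94,30', '574,112,41', '568,108,38', '562,111,40', '556,108,39', '548,97,32']
212 ['579,100,29', '573,103,31', '567,104,31', '561,102,30', '555,103,31', '548,101,29']
214 ['580,105,27', '574,110,30', '568,110,30', '561,109,30', '555,111,31', '549,110,30']
216 ['581,119,32', '575,119,31', '568,117,30', '562,113,28', '556,117,30', '550,115,29']
218 ['581,124,30', '575,123,30', '569,124,30', '563,125,30', '557,126,31', '550,123,29']
220 ['582,132,31', '575,131,30', '569,130,29', '564,132,30', '557,132,30', '551,132,30']
```

Emit:
carry_out --pt "0 0 0" --pt "0 0 0" --pt "0 0 0" --pt "0 0 0" --roll '[0,0,0,0]' --gripper 0.72

```text
clock: 7.8
tool_pos: [0.5724, 0.0553, 0.025]
eef_rot: [-0.061, 0.998, -0.001, -0.003]
contact_force: [0.3, 0.2, -0.3]
opening: 0.725
```

```bash
python3 - <<'E'
from st import *
show(); q=snapshot("side"); W=cloud(q)
for r in range(196,218,1): print(r,[f"{W[r,c,0]*1e3:.0f},{W[r,c,1]*1e3:.0f},{W[r,c,2]*1e3:.0f}" for c in range(342,360,3)])
crop(q,310,160,80,60,9,"s9")
E
```

```text
t 7.8 pos [0.5724 0.0553 0.025 ] yaw 0.1213 trim [-0.1102 -0.0077] F [ 0.31  0.16 -0.35] op 0.725
196 ['577,56,41', '575,103,69', '569,105,70', '563,102,68', '551,61,44', '545,57,41']
197 ['577,61,42', '575,102,66', '569,103,66', '562,100,65', '551,61,41', '545,63,42']
198 ['577,68,43', '575,102,64', '568,101,63', '562,99,62', '552,64,41', '546,67,43']
199 ['578,71,42', '574,101,61', '568,102,62', '562,102,61', '553,73,43', '546,71,42']
200 ['578,72,41', '574,102,59', '568,100,58', '562,100,58', '552,71,40', '546,75,42']
201 ['578,78,42', '574,101,56', '568,101,56', '562,101,56', '553,77,41', '547,78,42']
202 ['578,82,42', '574,103,55', '568,104,55', '562,100,53', '553,79,40', '546,77,39']
203 ['578,83,40', '574,104,53', '568,104,53', '562,103,52', '552,75,35', '546,75,35']
204 ['577,74,32', '574,103,50', '568,100,48', '562,100,48', '553,80,35', '546,76,33']
205 ['578,77,32', '574,103,48', '568,101,46', '561,99,45', '552,78,32', '546,75,30']
206 ['578,80,31', '574,100,44', '567,100,43', '561,98,42', '553,80,30', '547,82,32']
207 ['578,82,29', '574,101,42', '567,101,42', '561,101,41',
[... 194 characters left out ...]
210 ['579,94,30', '573,94,30', '567,98,32', '560,97,32', '554,94,30', '548,94,30']
211 ['579,98,30', '573,97,29', '567,99,30', '561,101,31', '554,97,29', '548,100,31']
212 ['579,103,31', '573,99,28', '567,103,30', '561,104,32', '555,104,31', '548,101,29']
213 ['580,108,32', '574,108,31', '567,106,30', '561,107,31', '555,105,29', '549,107,30']
214 ['580,108,29', '574,111,31', '568,110,30', '561,110,30', '556,112,32', '549,111,31']
215 ['580,112,29', '574,111,29', '568,116,32', '562,114,30', '556,115,31', '549,112,29']
216 ['581,118,31', '575,118,31', '568,116,29', '562,116,29', '556,118,31', '550,116,29']
217 ['581,119,29', '574,119,29', '569,122,31', '562,119,29', '556,121,30', '550,120,29']
```

View pics/s9.png

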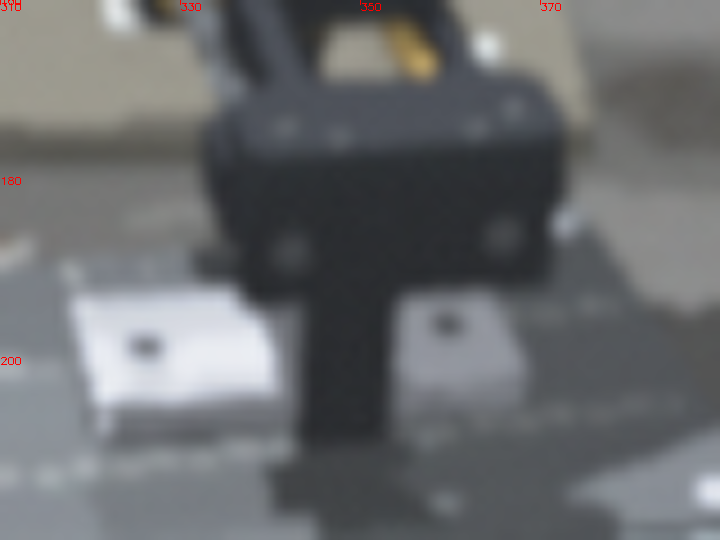

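Emit:
carry_out --pt "0 0 -0.002" --pt "0 0 -0.003" --pt "0 0 -0.004" --pt "0 0 -0.004" --roll '[0,0,0,0]'

```text
clock: 8.18
tool_pos: [0.5723, 0.0553, 0.0211]
eef_rot: [-0.061, 0.998, -0.001, -0.003]
contact_force: [-0.8, -0.8, 3.4]
opening: 0.72
```

Emit:
carry_out --pt "0 0 0.001" --pt "0 0 0.001" --pt "0 0 0.001" --pt "0 0 0.001" --pt "0 0 0.001" --pt "0 0 0.001" --roll '[0,0,0,0,0,0]' --gripper 0.45 --grip_force 6

```text
clock: 8.68
tool_pos: [0.5723, 0.0556, 0.0221]
eef_rot: [-0.061, 0.998, -0.001, -0.003]
contact_force: [-0.4, 0.9, 1.1]
opening: 0.523
```

```bash
python3 - <<'E'
from st import *
show(); q=snapshot("side"); 
crop(q,310,160,80,60,9,"s10"); p=snapshot("top"); crop(p,360,200,90,110,5,"c10")
E
```

```text
t 8.68 pos [0.5723 0.0556 0.0221] yaw 0.1215 trim [-0.1102 -0.0075] F [-0.39  0.93  1.12] op 0.523
```

View pics/s10.png

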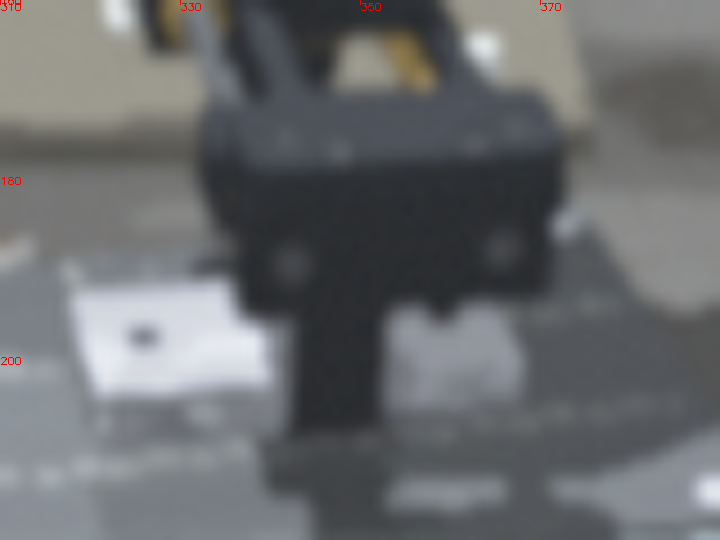

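View pics/c10.png

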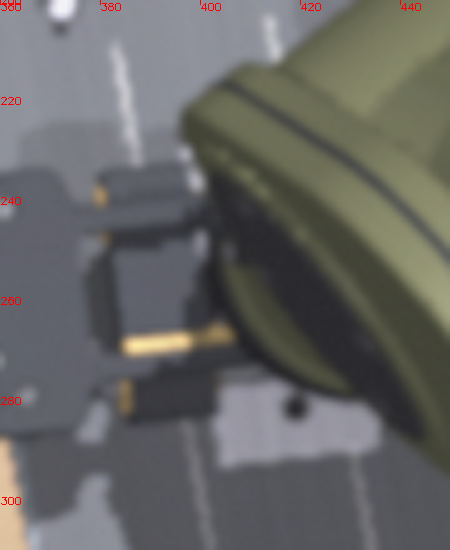

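Emit:
carry_out --pt "-0.0003 0.0015 0" --pt "-0.0006 0.003 0" --pt "-0.0009 0.0045 0" --pt "-0.0012 0.006 0" --pt "-0.0014 0.0074 0" --pt "-0.0014 0.0074 0" --roll '[0.012,0.024,0.036,0.048,0.0615,0.0615]'

```text
clock: 9.28
tool_pos: [0.5708, 0.0633, 0.0221]
eef_rot: [-0.092, 0.996, -0.001, -0.003]
contact_force: [0.1, -1.7, 1.8]
opening: 0.523
```

Emit:
carry_out --pt "0 0 0" --pt "0 0 0" --pt "0 0 0" --roll '[0,0,0]' --gripper 0.75

```text
clock: 9.53
tool_pos: [0.5706, 0.0638, 0.022]
eef_rot: [-0.092, 0.996, -0.001, -0.003]
contact_force: [0.3, -0.2, 0.1]
opening: 0.725
```

```bash
python3 - <<'E'
from st import *
show(); q=snapshot("side"); 
crop(q,310,160,80,60,9,"s11")
E
```

```text
t 9.53 pos [0.5706 0.0638 0.022 ] yaw 0.1848 trim [-0.1104  0.0009] F [ 0.25 -0.22  0.06] op 0.725
```

View pics/s11.png

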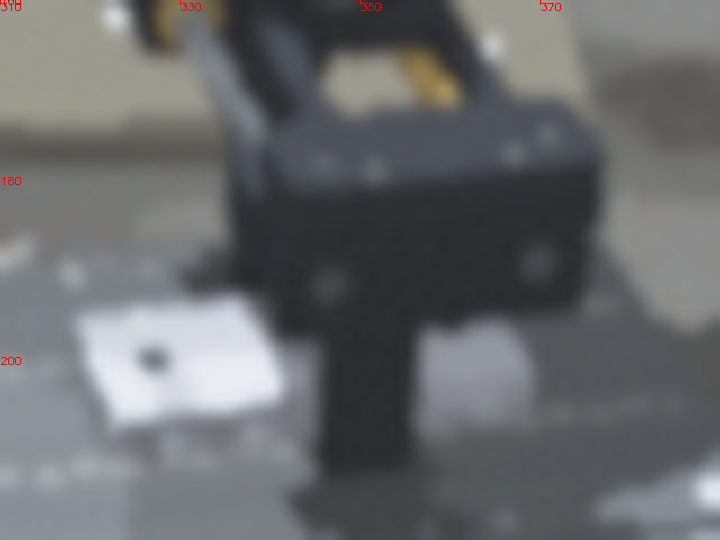

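Emit:
carry_out --pt "0 0 0.02" --pt "0 0 0.045" --pt "-0.02 -0.004 0.055" --pt "-0.045 -0.009 0.055" --pt "-0.07 -0.0139 0.055" --pt "-0.07 -0.0139 0.055" --pt "-0.07 -0.0139 0.03" --pt "-0.07 -0.0139 0.01" --roll '[0,0,0,0,0,0,0,0]' --gripper 0.25

```text
clock: 10.25
tool_pos: [0.5017, 0.0502, 0.0321]
eef_rot: [-0.092, 0.996, -0.0, -0.002]
contact_force: [0.4, -1.4, 0.2]
opening: 0.249
```

```bash
python3 - <<'E'
from st import *
show(); q=snapshot("side"); p=snapshot("top")
crop(q,310,160,80,60,9,"s12"); crop(p,360,190,100,130,4,"c12")
E
```

```text
t 10.25 pos [0.5017 0.0502 0.0321] yaw 0.1847 trim [-0.1806  0.    ] F [ 0.45 -1.43  0.16] op 0.249
```

View pics/s12.png

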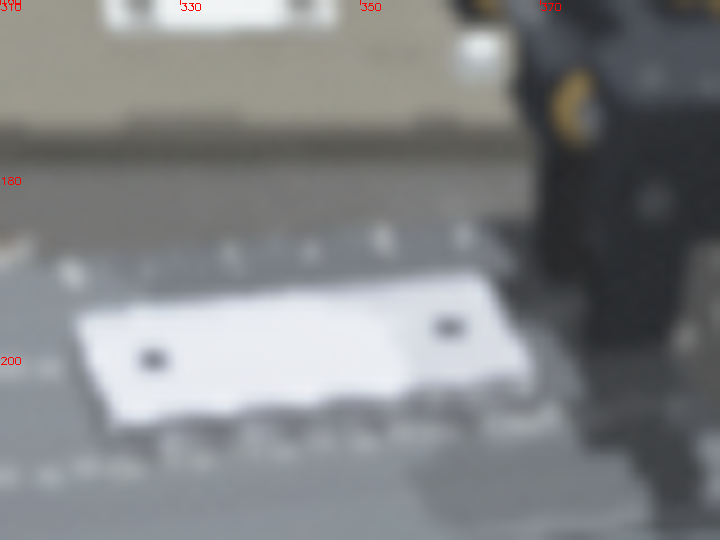

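View pics/c12.png

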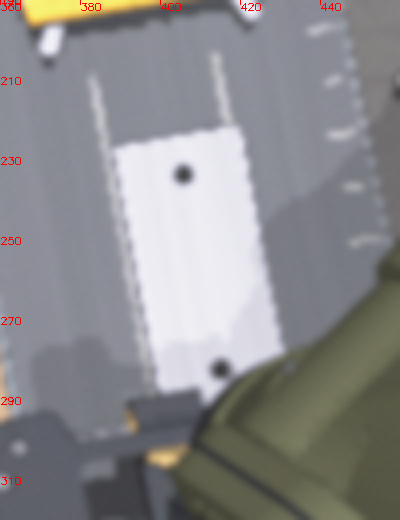

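```bash
python3 - <<'E'
from st import *
p=snapshot("top")
f=lambda u,v:p2w(p,(360+u/4,190+v/4),.042)
a,b=f(183,174),f(221,369); print(tr(a),tr(b),tr((a+b)/2),np.arctan2(*(a-b)[[1,0]]))
E
```

```text
[-0.07145399 -0.00109426] [-0.1434178  -0.00135361] [-0.1074359  -0.00122394] 0.1866038237241177
```

Emit:
carry_out --pt "0 0 -0.005" --pt "0 0 -0.0085" --pt "0 0 -0.0085" --pt "0.004 0.0007 -0.0085" --pt "0.008 0.0015 -0.0085" --pt "0.011 0.002 -0.0085" --pt "0.014 0.0026 -0.0085" --pt "0.016 0.0029 -0.0085" --roll '[0,0,0,0,0,0,0,0]'

```text
clock: 11.07
tool_pos: [0.5162, 0.0528, 0.0228]
eef_rot: [-0.092, 0.996, -0.001, -0.004]
contact_force: [-1.7, -0.3, 0.8]
opening: 0.255
```

```bash
python3 - <<'E'
from st import *
show(); q=snapshot("side"); p=snapshot("top")
crop(q,300,160,80,60,9,"s13"); crop(p,360,180,100,130,4,"c13")
E
```

```text
t 11.07 pos [0.5162 0.0528 0.0228] yaw 0.1851 trim [-0.1659 -0.    ] F [-1.66 -0.35  0.8 ] op 0.255
```

View pics/s13.png

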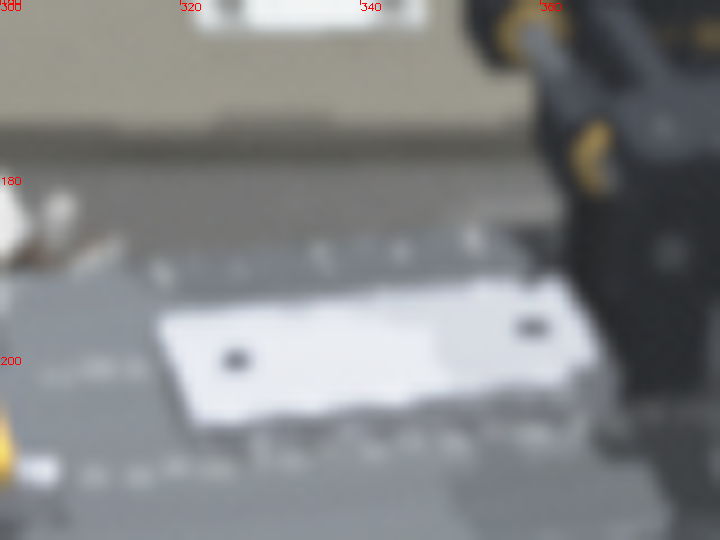

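View pics/c13.png

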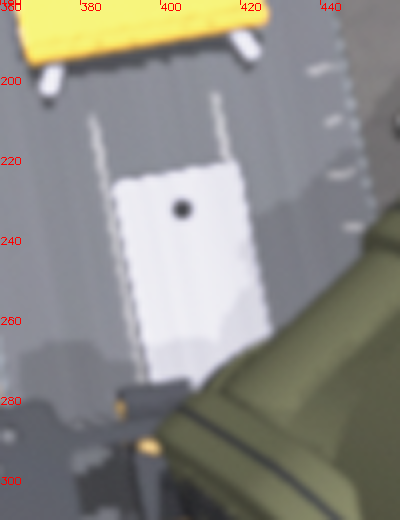

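Emit:
carry_out --pt "-0.006 -0.001 0" --pt "-0.006 -0.001 0.02" --pt "-0.006 -0.001 0.045" --pt "-0.006 -0.001 0.055" --pt "0.015 0.003 0.055" --pt "0.032 0.006 0.055" --pt "0.032 0.006 0.055" --pt "0.032 0.006 0.055" --roll '[0,0,0,0,0,0,0,0]'

```text
clock: 11.83
tool_pos: [0.5483, 0.0587, 0.0774]
eef_rot: [-0.092, 0.996, -0.001, -0.004]
contact_force: [-0.4, -0.1, -1.5]
opening: 0.25
```

Emit:
carry_out --pt "0 0 0" --pt "0 0 0" --pt "0 0 0" --pt "0 0 -0.02" --pt "0 0 -0.04" --pt "0 0 -0.05" --pt "0 0 -0.055" --pt "0 0 -0.055" --roll '[0,0,0,0,0,0,0,0]' --gripper 0.75

```text
clock: 12.5
tool_pos: [0.5474, 0.0585, 0.0219]
eef_rot: [-0.092, 0.996, -0.001, -0.005]
contact_force: [0.3, 0.5, 0.2]
opening: 0.751
```

```bash
python3 - <<'E'
from st import *
show()
E
```

```text
t 12.5 pos [0.5474 0.0585 0.0219] yaw 0.185 trim [-0.1342 -0.    ] F [0.28 0.47 0.2 ] op 0.751
```

Close on the sides (second side tap).

Emit:
carry_out --pt "0 0 0" --pt "0 0 0" --pt "0 0 0" --pt "0 0 0" --pt "0 0 0" --pt "0 0 0" --roll '[0,0,0,0,0,0]' --gripper 0.45

```text
clock: 13.0
tool_pos: [0.5477, 0.0587, 0.0223]
eef_rot: [-0.092, 0.996, -0.001, -0.005]
contact_force: [-0.8, 0.1, 3.3]
opening: 0.525
```

```bash
python3 - <<'E'
from st import *
show(); q=snapshot("side"); p=snapshot("top")
crop(q,290,150,90,65,8,"s14"); crop(p,360,180,100,130,4,"c14")
E
```

```text
t 13.0 pos [0.5477 0.0587 0.0223] yaw 0.1851 trim [-0.1339  0.    ] F [-0.84  0.11  3.35] op 0.525
```

View pics/s14.png

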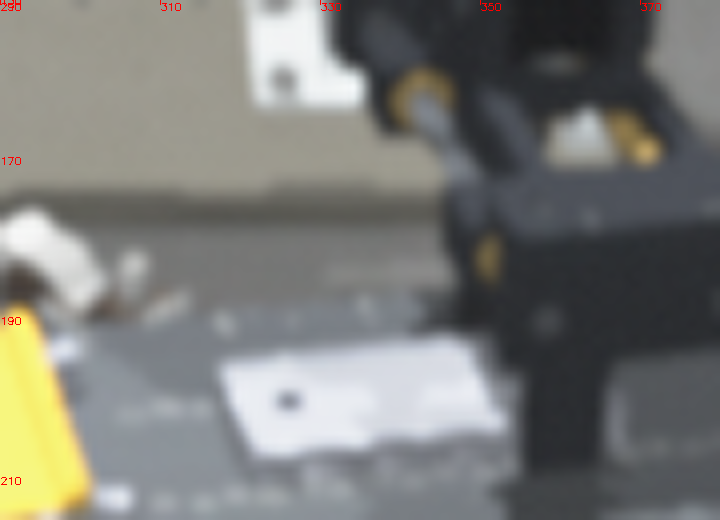

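View pics/c14.png

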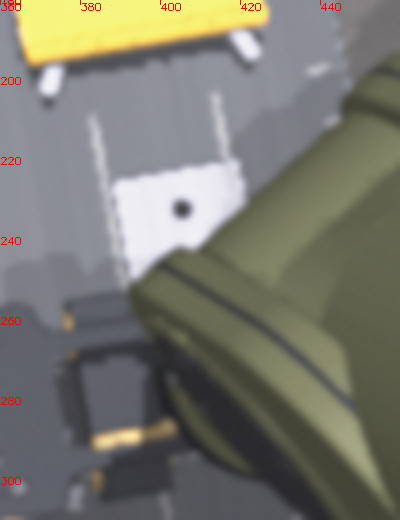

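Emit:
carry_out --pt "0.0046 0.0014 0" --pt "0.0095 0.0027 0" --pt "0.0145 0.0039 0" --pt "0.0194 0.005 0" --pt "0.0243 0.006 0" --pt "0.0292 0.0069 0" --pt "0.0341 0.0078 0" --pt "0.039 0.0087 0" --roll '[0,0,0,0,0,0,0,0]'

```text
clock: 13.77
tool_pos: [0.5854, 0.0668, 0.0223]
eef_rot: [-0.092, 0.996, -0.002, -0.006]
contact_force: [-4.4, -0.8, 6.3]
opening: 0.521
```

```bash
python3 - <<'E'
from st import *
show(); q=snapshot("side"); p=snapshot("top")
crop(q,270,150,90,65,8,"s15"); crop(p,360,160,100,110,5,"c15")
E
```

```text
t 13.77 pos [0.5854 0.0668 0.0223] yaw 0.1848 trim [-0.0952  0.0012] F [-4.43 -0.78  6.28] op 0.521
```

View pics/s15.png

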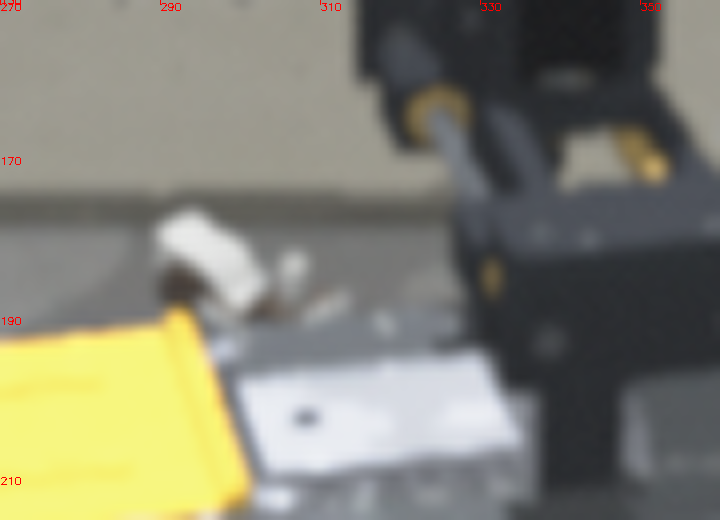

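View pics/c15.png

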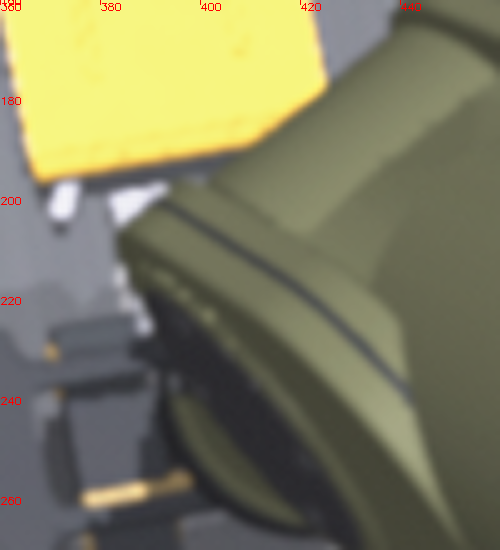

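Emit:
carry_out --pt "0.005 0.0009 0.0004" --pt "0.01 0.0018 0.0004" --pt "0.015 0.0028 0.0004" --pt "0.02 0.0037 0.0004" --pt "0.025 0.0046 0.0004" --pt "0.03 0.0055 0.0004" --pt "0.035 0.0064 0.0004" --pt "0.04 0.0073 0.0004" --roll '[0,0,0,0,0,0,0,0]'

```text
clock: 14.53
tool_pos: [0.6279, 0.0747, 0.0226]
eef_rot: [-0.092, 0.996, -0.001, -0.004]
contact_force: [-0.2, -0.6, -1.4]
opening: 0.525
```

```bash
python3 - <<'E'
from st import *
show(); q=snapshot("side"); p=snapshot("top")
crop(q,220,150,110,75,7,"s16"); crop(p,340,110,110,130,4,"c16")
E
```

```text
t 14.53 pos [0.6279 0.0747 0.0226] yaw 0.1846 trim [-0.052   0.0012] F [-0.16 -0.56 -1.42] op 0.525
```

View pics/s16.png

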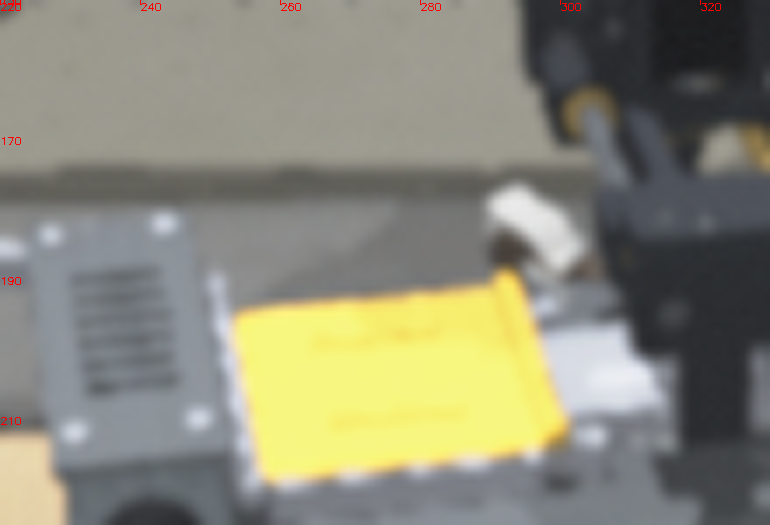

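View pics/c16.png

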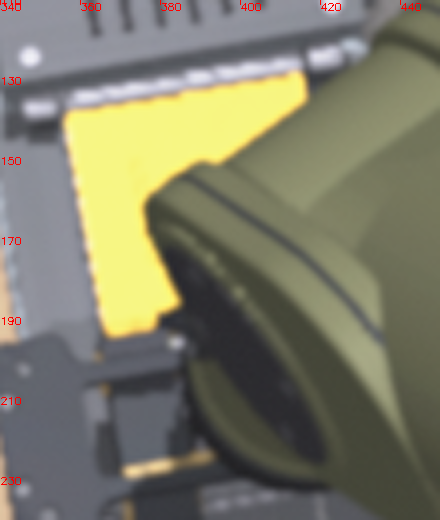

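Emit:
carry_out --pt "0 0 0" --pt "0 0 0" --pt "0 0 0.0" --pt "0 0 0.02" --pt "0 0 0.045" --pt "-0.01 -0.0018 0.055" --pt "-0.03 -0.0055 0.055" --pt "-0.04 -0.0075 0.055" --roll '[0,0,0,0,0,0,0,0]' --gripper 0.7

```text
clock: 15.3
tool_pos: [0.5872, 0.0672, 0.0788]
eef_rot: [-0.092, 0.996, -0.001, -0.004]
contact_force: [-1.2, 0.3, -0.4]
opening: 0.706
```

Emit:
carry_out --pt "0 0 0" --pt "0 0 0" --pt "0 0 -0.0" --pt "0 0 -0.02" --pt "0 0 -0.04" --pt "0 0 -0.05" --pt "0 0 -0.054" --pt "0 0 -0.054" --roll '[0,0,0,0,0,0,0,0]' --gripper 0.25

```text
clock: 15.97
tool_pos: [0.587, 0.0673, 0.0238]
eef_rot: [-0.092, 0.996, -0.001, -0.004]
contact_force: [-0.5, -1.0, 0.1]
opening: 0.248
```

```bash
python3 - <<'E'
from st import *
show(); q=snapshot("side"); p=snapshot("top")
crop(q,220,150,120,75,6,"s17"); crop(p,340,110,110,130,4,"c17")
E
```

```text
t 15.97 pos [0.587  0.0673 0.0238] yaw 0.1846 trim [-0.0936  0.0014] F [-0.46 -0.98  0.09] op 0.248
```

View pics/s17.png

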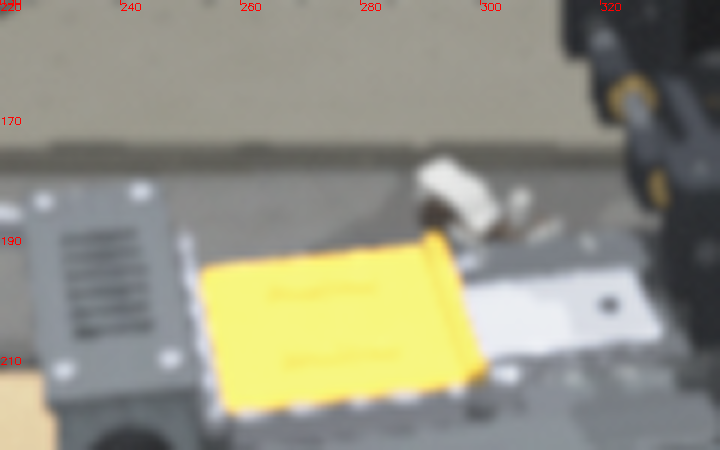

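View pics/c17.png

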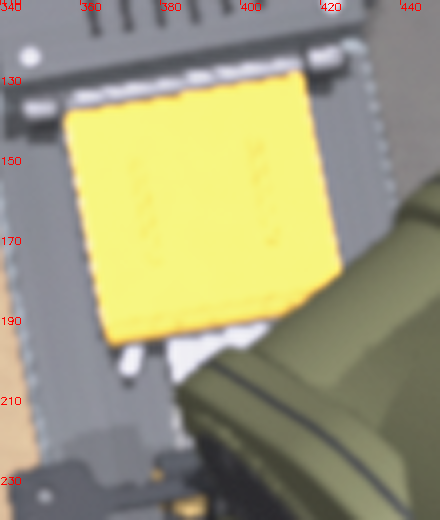

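Emit:
carry_out --pt "0.003 0.0005 0" --pt "0.006 0.0011 0" --pt "0.008 0.0015 0" --pt "0.01 0.0018 0" --pt "0.011 0.002 0" --pt "0.012 0.0022 0" --roll '[0,0,0,0,0,0]'

```text
clock: 16.57
tool_pos: [0.5996, 0.0695, 0.0253]
eef_rot: [-0.092, 0.996, -0.001, -0.003]
contact_force: [-0.4, -0.8, 0.8]
opening: 0.248
```

Emit:
carry_out --pt "0.001 0.0002 0" --pt "0.002 0.0004 0" --pt "0.002 0.0004 0" --roll '[0,0,0]'

```text
clock: 16.82
tool_pos: [0.5999, 0.0695, 0.0251]
eef_rot: [-0.092, 0.996, -0.001, -0.005]
contact_force: [-5.4, -0.1, 3.8]
opening: 0.25
```

Emit:
carry_out --pt "-0.002 -0.0004 0" --pt "-0.003 -0.0005 -0.001" --pt "-0.003 -0.0005 -0.002" --pt "-0.001 -0.0002 -0.0022" --pt "0.001 0.0002 -0.0022" --pt "0.0015 0.0003 -0.0022" --pt "0.002 0.0004 -0.0022" --pt "0.002 0.0004 -0.0022" --roll '[0,0,0,0,0,0,0,0]'

```text
clock: 17.48
tool_pos: [0.5999, 0.0695, 0.0225]
eef_rot: [-0.092, 0.996, -0.002, -0.007]
contact_force: [-6.0, -0.8, 4.9]
opening: 0.25
```

```bash
python3 - <<'E'
from st import *
show(); q=snapshot("side"); p=snapshot("top")
crop(q,280,160,80,60,9,"s18"); crop(p,340,110,110,130,4,"c18")
E
```

```text
t 17.48 pos [0.5999 0.0695 0.0225] yaw 0.1849 trim [-0.0805  0.0012] F [-6.03 -0.81  4.89] op 0.25
```

View pics/s18.png

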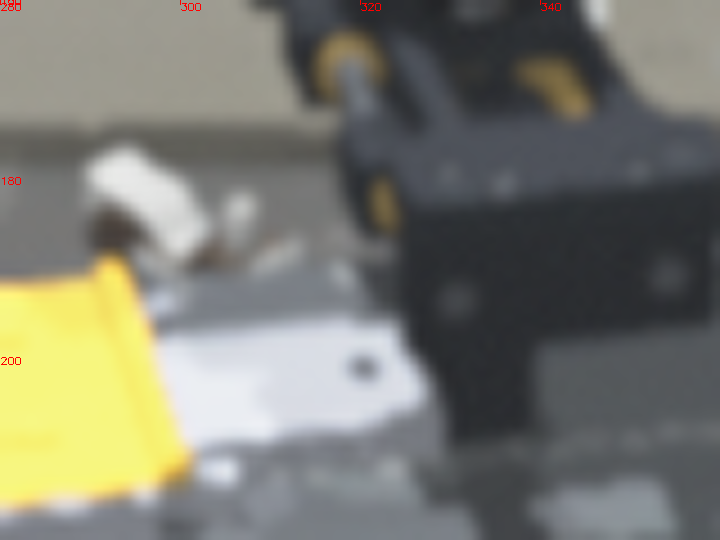

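```bash
python3 - <<'E'
from st import *
q=snapshot("side")
f=lambda o,u,v,k:tr(p2w(q,(o[0]+u/k,o[1]+v/k),.042))
print(f((310,160),450,327,9),"vs top -.1434 -.00135")
print(f((310,160),154,359,9),"vs top -.0715 -.0011")
print(f((280,160),362,368,9))
W=cloud(q)
E
```

```text
[-0.14265821  0.0029121 ] vs top -.1434 -.00135
[-0.07090668  0.00299347] vs top -.0715 -.0011
[-0.05590859  0.00400417]
```

Emit:
carry_out --pt "-0.003 -0.0005 0" --pt "-0.008 -0.0015 0" --pt "-0.008 -0.0015 0.02" --pt "-0.008 -0.0015 0.045" --pt "-0.03 -0.0055 0.06" --pt "-0.06 -0.011 0.06" --pt "-0.08 -0.0147 0.06" --pt "-0.08 -0.0147 0.06" --roll '[0,0,0,0,0,0,0,0]' --gripper 0.0

```text
clock: 18.3
tool_pos: [0.5155, 0.0533, 0.0829]
eef_rot: [-0.093, 0.996, -0.003, -0.009]
contact_force: [-0.3, -0.2, -0.1]
opening: 0.005
```

```bash
python3 - <<'E'
from st import *
show(); q=snapshot("side"); p=snapshot("top")
crop(q,220,160,110,75,7,"s19"); crop(p,340,110,130,145,4,"c19")
E
```

```text
t 18.3 pos [0.5155 0.0533 0.0829] yaw 0.1854 trim [-0.1665  0.0006] F [-0.28 -0.17 -0.11] op 0.005
```

View pics/s19.png

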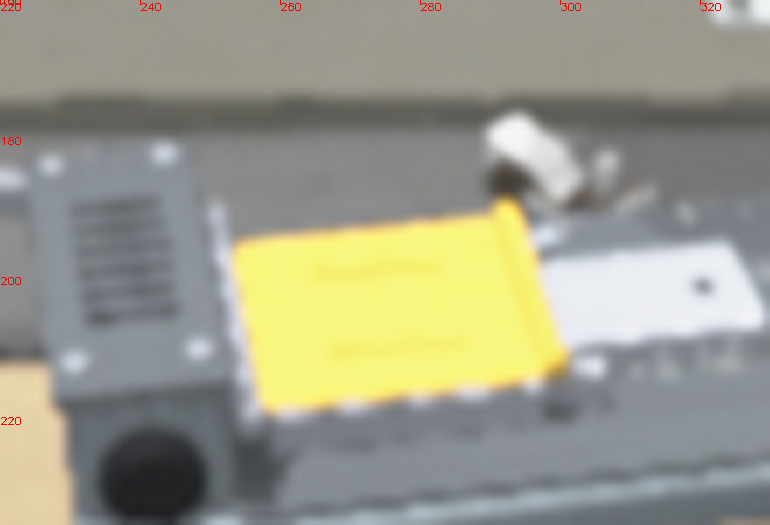

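View pics/c19.png

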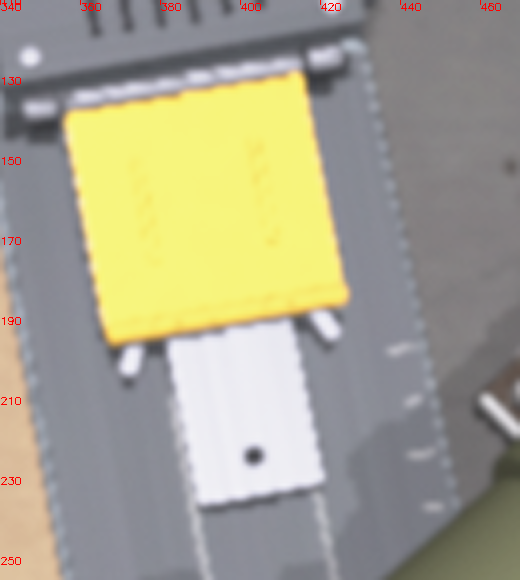

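```bash
python3 - <<'E'
from st import *
p=snapshot("top")
f=lambda u,v:tr(p2w(p,(340+u/4,110+v/4),.042))
print("hole",f(253,455),"rear",f(198,506),f(323,484),"front",f(168,338),f(293,318), "lip",tr(p2w(p,(340+107/4,110+343/4),.051)),tr(p2w(p,(340+347/4,110+300/4),.051)))
E
```

```text
hole [-0.05675008 -0.00018111] rear [-0.07166338  0.02298885] [-0.07164851 -0.0232599 ] front [-0.00878736  0.02241989] [-0.00947922 -0.02405721] lip [-0.0082273   0.04552306] [-0.00787429 -0.04313512]
```

Emit:
carry_out --pt "0.035 0.0064 0" --pt "0.07 0.0129 0" --pt "0.1 0.0184 0" --pt "0.115 0.0212 0" --pt "0.115 0.0212 -0.02" --pt "0.115 0.0212 -0.035" --pt "0.115 0.0212 -0.041" --pt "0.115 0.0212 -0.041" --roll '[0,0,0,0,0,0,0,0]'

```text
clock: 19.12
tool_pos: [0.6362, 0.0763, 0.04]
eef_rot: [-0.092, 0.996, -0.002, -0.007]
contact_force: [-0.3, -0.6, 0.1]
opening: 0.008
```

```bash
python3 - <<'E'
from st import *
show(); q=snapshot("side"); p=snapshot("top")
crop(q,260,150,100,70,7,"s20"); crop(p,340,110,130,145,4,"c20")
E
```

```text
t 19.12 pos [0.6362 0.0763 0.04  ] yaw 0.1845 trim [-0.0436  0.0013] F [-0.26 -0.59  0.09] op 0.008
```

View pics/s20.png

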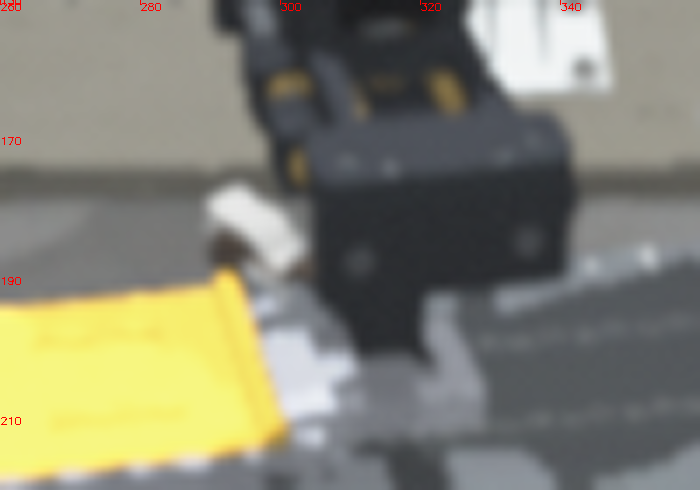

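Emit:
carry_out --pt "0 0 0.025" --pt "-0.02 -0.0037 0.035" --pt "-0.046 -0.0088 0.035" --pt "-0.046 -0.0088 0.035" --pt "-0.046 -0.0088 0.01" --pt "-0.046 -0.0088 -0.008" --pt "-0.046 -0.0088 -0.0155" --pt "-0.046 -0.0088 -0.0155" --roll '[0,0,0,0,0,0,0,0]' --gripper 0.25

```text
clock: 19.88
tool_pos: [0.5908, 0.0678, 0.0256]
eef_rot: [-0.092, 0.996, -0.001, -0.006]
contact_force: [-0.2, 0.3, 0.1]
opening: 0.251
```

```bash
python3 - <<'E'
from st import *
show()
E
```

```text
t 19.88 pos [0.5908 0.0678 0.0256] yaw 0.1847 trim [-0.0898  0.0012] F [-0.18  0.31  0.12] op 0.251
```

Emit:
carry_out --pt "0.003 0.0006 -0.001" --pt "0.006 0.0011 -0.0012" --pt "0.007 0.0013 -0.0012" --pt "0.0075 0.0014 -0.0012" --pt "0.0075 0.0014 -0.0012" --roll '[0,0,0,0,0]'

```text
clock: 20.3
tool_pos: [0.599, 0.0693, 0.025]
eef_rot: [-0.092, 0.996, -0.001, -0.006]
contact_force: [-0.5, -0.2, 0.7]
opening: 0.249
```

Emit:
carry_out --pt "0.001 0.0002 0" --pt "0.002 0.0004 0" --pt "0.002 0.0004 0" --roll '[0,0,0]'

```text
clock: 20.55
tool_pos: [0.5999, 0.0696, 0.025]
eef_rot: [-0.092, 0.996, -0.002, -0.007]
contact_force: [-2.8, -0.6, 2.1]
opening: 0.247
```

Emit:
carry_out --pt "0.001 0.0002 0" --pt "0.002 0.0004 0" --pt "0.002 0.0004 0" --roll '[0,0,0]'

```text
clock: 20.8
tool_pos: [0.5999, 0.0696, 0.0249]
eef_rot: [-0.092, 0.996, -0.002, -0.009]
contact_force: [-6.1, -1.7, 5.3]
opening: 0.247
```

Emit:
carry_out --pt "-0.003 -0.0005 0" --pt "-0.008 -0.0015 0" --pt "-0.008 -0.0015 0.02" --pt "-0.008 -0.0015 0.042" --pt "0.0 0.0 0.045" --pt "0.02 0.0037 0.045" --pt "0.033 0.006 0.035" --pt "0.033 0.006 0.025" --roll '[0,0,0,0,0,0,0,0]' --gripper 0.0

```text
clock: 21.47
tool_pos: [0.6371, 0.0763, 0.0506]
eef_rot: [-0.092, 0.996, -0.001, -0.005]
contact_force: [0.0, -0.2, -0.3]
opening: 0.005
```

```bash
python3 - <<'E'
from st import *
show()
E
```

```text
t 21.47 pos [0.6371 0.0763 0.0506] yaw 0.1837 trim [-0.0427  0.0011] F [ 0.04 -0.16 -0.31] op 0.005
```

Emit:
carry_out --pt "-0.002 -0.0004 -0.006" --pt "-0.002 -0.0004 -0.011" --pt "-0.002 -0.0004 -0.014" --pt "-0.002 -0.0004 -0.0155" --pt "-0.002 -0.0004 -0.0155" --roll '[0,0,0,0,0]'

```text
clock: 21.88
tool_pos: [0.6344, 0.0758, 0.0348]
eef_rot: [-0.092, 0.996, -0.002, -0.006]
contact_force: [0.7, 0.2, -0.5]
opening: 0.003
```

Emit:
carry_out --pt "0 0 -0.0007" --pt "0 0 -0.0015" --pt "0 0 -0.0015" --roll '[0,0,0]'

```text
clock: 22.13
tool_pos: [0.6343, 0.0758, 0.0334]
eef_rot: [-0.092, 0.996, -0.002, -0.006]
contact_force: [0.9, -0.6, 0.1]
opening: 0.002
```

Emit:
carry_out --pt "0 0 -0.0005" --pt "0 0 -0.001" --pt "0 0 -0.001" --roll '[0,0,0]'

```text
clock: 22.38
tool_pos: [0.6345, 0.0758, 0.0331]
eef_rot: [-0.092, 0.996, -0.002, -0.005]
contact_force: [-2.1, 0.0, 4.5]
opening: 0.007
```

Emit:
carry_out --pt "0 0 -0.0005" --pt "0 0 -0.001" --pt "0 0 -0.001" --roll '[0,0,0]'

```text
clock: 22.63
tool_pos: [0.6345, 0.0758, 0.033]
eef_rot: [-0.092, 0.996, -0.002, -0.005]
contact_force: [-3.6, -0.8, 8.3]
opening: 0.005
```

Emit:
carry_out --pt "0 0 -0.0005" --pt "0 0 -0.001" --pt "0 0 -0.0012" --pt "0 0 -0.0012" --pt "0 0 -0.0012" --roll '[0,0,0,0,0]'

```text
clock: 23.05
tool_pos: [0.6345, 0.0758, 0.033]
eef_rot: [-0.092, 0.996, -0.002, -0.005]
contact_force: [-3.6, -1.1, 10.1]
opening: 0.004
```

```bash
python3 - <<'E'
from st import *
show(); q=snapshot("side"); p=snapshot("top"); show(); crop(q,220,150,120,80,6,"s21"); crop(p,150,110,350,150,2,"c21")
W=cloud(p); m=(p["img"][...,0]>200)&(p["img"][...,2]<140)&(np.arange(640)<440)&(np.arange(480)[:,None]>120)&(np.arange(480)[:,None]<200)
print("guard z",np.percentile(W[m][:,2],[5,50,95]),m.sum())
for i in (1,2,3): print([(n,np.round(r["pixel"])) for n in ("casting_mid","block_a_mid") for r in tip_of(p,n)[:1]]) if i==1 else 0
E
```

```text
t 23.05 pos [0.6345 0.0758 0.033 ] yaw 0.1838 trim [-0.0454  0.0011] F [-3.59 -1.14 10.12] op 0.004
t 23.15 pos [0.6345 0.0759 0.033 ] yaw 0.1839 trim [-0.0453  0.0011] F [-3.35 -0.03 11.17] op 0.007
guard z [0.04469188 0.04750569 0.05414639] 1203
[('casting_mid', array([197., 180.]))]
```

View pics/s21.png

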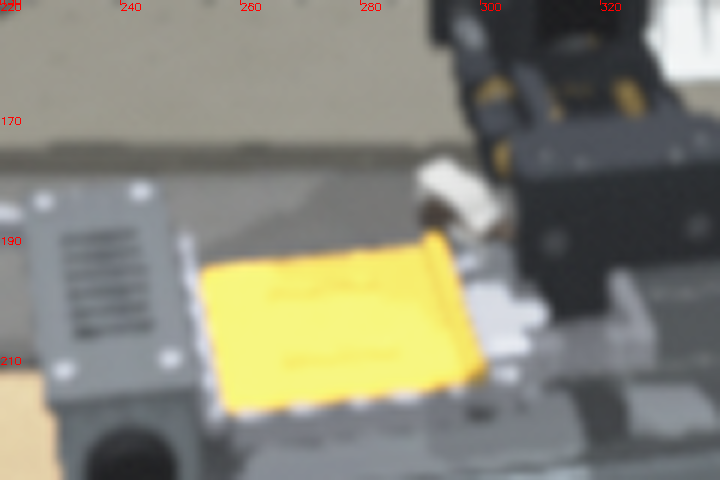

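View pics/c21.png

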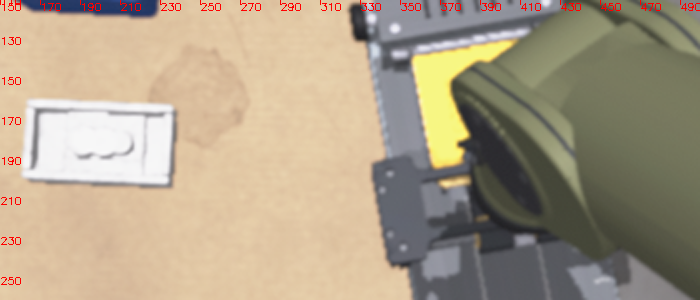

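```bash
python3 - <<'E'
from plant import finish_job
print(finish_job())
E
```

```text
the job is handed in; nothing more can be done
None
```

The job is handed in at about 23 s: the pile is squared, against the back stop, and held down with about 11 N.

**What I did**
- I tapped the pile on its rear end, squeezed its sides, turned it straight, then tapped and squeezed it again, all in front of the guard.
- I slid it between the cheeks held in the gripper, then pushed it from behind until it met the stop.
- I pressed on top of it with the closed fingertips and stayed there.

**What the last checks showed**
- **Squareness:** the jaws closed to 46 mm, the blank width, on both side squeezes. The pictures show the three blanks flush. Nobody can see the front ends under the guard, so those rest on the blanks being the same length.
- **Stop:** two separate pushes of about 6 N both halted at the same spot, to 0.1 mm. The rear hole is at trimmer x = -56.7 mm, against -56 mm expected. The rear edge read -71.7 mm against -70 mm; I put that 1.7 mm down to edge blur and calibration.
- **Lane and guard:** the pile is centred between the cheeks to within about 1 mm, and the guard looked shut in every picture.
- **Bystanders:** the casting has not moved. The network found the block at the start but not in the final picture, because the arm hid it. The side picture and the earlier top pictures show it in place.

**What disagreed**
- The fingertips touched the table about 27 mm higher than the tool reading and the stated fingertip length imply. The first rear push therefore passed above the pile without touching it.
- While finding that height, the fingertips pressed on the table with about 27 N for a moment. After that I set heights by touch.

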